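Wall up a brazing hearth in staggered fire brick

ROBOT

A 7-joint arm with a two-finger parallel gripper is mounted at the origin on a cart in front of the work surface, level with it; the furniture and walls round the work are solid. World frame = base frame: x ahead of the robot, y to its left, z up, the work surface at z = 0. Lengths are in m, angles in rad, forces in N, time in s.
With the tool pointing down it reaches from about 0.4 to 0.875 m from the base axis. Payload 4.4 kg.
Tool frame: the origin (TCP) lies on the centre line of the jaws, within the pads' length; the fingertips stand 19 mm ahead of it and the grasp point (between the pads) is the TCP; z points along the fingers, y is the line along which they close (so a half turn about z gives the same grasp; the last joint's range is limited). The gripper opens to 85 mm and grips with 20 to 120 N. Pads are 22 mm wide; open, the fingers measure 114 mm over their backs; the gripper's body (76 mm by 85 mm) begins 54 mm behind the grasp point. The pads swing forward as they close: fully open they stand 13 mm farther back than shut.
Start: joints at [-1.234, 0.628, 0.038, 1.517, -0.027, 0.996, -0.02], TCP at [0.255, 0.598, 0.25] pointing down, gripper open.
Joint ranges: [-3.06, 3.06], [-0.37, 2.12], [-1.25, 1.32], [0.18, 2.47], [-1.1, 4.24], [0.23, 1.98], [-2.94, 2.94]. Speed limits (rad/s): [2.57, 2.57, 3.14, 3.14, 3.14, 3.14, 3.14].

INTERFACE

Orientations are given as a unit quaternion [x, y, z, w].
In Python, from bench import r, viewer gives the robot as it stands. The module is installed in compiled form; this text tells all that it offers.
- The arm moves only by the tool carry_out, never from a script. Its argument "steps" is a list of rows, each a list of 5 numbers: the shift along the world's x, y, z in m, then the turn about the world's z in degrees, then the opening, from 0 (shut) to 1 (fully open). In form: [[x, y, z, turn, jaw], ...]. A call has exactly 5 rows; each row is the pose to reach, as a shift and turn from the pose commanded when the call began; what a row does not reach only later rows make up. A row lasts 1/12 s, in which the tool goes at most 41.7 mm and 7.16 degrees, less where a joint would pass 70% of its speed; a pose out of reach is approached as far as the arm can. A call with a gripper value outside its range is refused whole. The fingers move at their own pace and stop on an object; "force" is the grip in N (left out, the last holds). Time passes only in rows, so rows that repeat a pose let the fingers close, or fill a call up. It gives the time, the measured TCP pose, the force, the opening and the grip force at its end, in the units of the state.
- r.read_state(): the state, without advancing time (a new reading comes with each control period).
- viewer.grab_frame(name): name is "scene" or "top" or "wrist"; returns (picture, depth): 480x640x3 uint8, red, green, blue; 480x640 float32, m along the optical axis (not along the pixel's ray), 0 where there is no reading.
- viewer.calibration(name): a dict with "vfov" (degrees; the focal length in pixels is half the picture's height over the tangent of half this angle, whatever the lens; pixels are square), "cx", "cy" (the principal point, pixels), "xyz" and "rotation" of the camera in the world; the wrist camera has in their place "hand_eye" (4x4, takes a point from camera to tool coordinates, whose origin is the TCP and whose axes are the flange's). Camera axes: x right, y up, looking along -z (the intrinsics and any distortion apply to the point x, -y, -z); pixel columns grow to the right and rows downward; lengths in m; the calibration is good to about 2 mm. The wrist camera is an equidistant fisheye: a pixel r from the principal point sees the ray r / f radians off the axis. A picture is of the moment at which its call begins: read the wrist's pose just before it. calibration takes no time and is no camera call.
- r.close_job(): hands the job in; it is judged then, once.
Trained networks look in the newest picture that a camera, given by its name, has taken for a name from the list of things; names that differ only in an ending like _2 or _b are one class to them, and where a whole thing is asked for, a point or a joint stands for the part that bears it (a point fixed in the world has none). Each returns a list of dicts, best first, with "score" (0 to 1); they miss things now and then, are a little off and sometimes report something else, mostly with a low value. They report only what shows in the picture. A call takes as long as a camera call. They do not tell look-alikes from the thing itself.
- viewer.spot_in(camera, thing): "position" ([x, y, z] in m, in world coordinates, good to about 4 mm: the middle of the surface that is visible of it).
- viewer.landmark_of(camera, thing): "position" ([x, y, z] in m, in world coordinates, good to about 4 mm: a listed point, or the origin of a listed thing).
The state is a dict: "t": time; "joint_positions": joint angles; "joint_velocities": joint speeds; "joint_torque": joint torques, N m; "eef_pos": TCP position; "tool_rot": TCP orientation; "force": force on the tool from outside, world axes, zero at the start; "ft_torque": the same for the moment, N m; "finger_gap": opening from 0.0 (shut) to 1.0 (fully open); "finger_force": force on a finger pad.
Only numpy, scipy, OpenCV 4.12 (cv2) and the standard library are available. Lean on these libraries where they do the work, as an engineer would, in place of code of your own. Each camera call takes 0.05 s, during which the arm holds its last target. There are 200 camera calls.

TASK

Two sprockets have been left on the brazing hearth's steel plate: first move both into the shallow aluminium tray, each lying flat on its floor with the hub up. Then build every fire brick on the bench into one stepped wall along the plate's scribed middle line: a first course of three bricks lying end to end, spread evenly between the two end stops, then a second course with each brick lying centrally over a joint, half a brick length off the course below, and, if one brick is still left over, that one centrally over the joint of the second course. Leave the cartons behind the hearth where they stand.

Things in the scene. Friction and masses are not known exactly. Their poses are not given: they have to be found in the camera images.
- hearth_plate: dark steel base plate of a brazing hearth, fixed, 90 x 306 mm and 6 mm thick, lying flat; origin at the centre of its underside, y along its length (the line of the wall), z up, top face at z = 6 mm. A bright scribed line runs along the middle of its length (its x = 0). Across each end stands a low steel end stop 70 mm wide, 10 mm high above the plate; their inner faces are 282 mm apart (y = -141 and +141 mm)
- tray: shallow open aluminium tray, fixed, outside 110 x 190 x 18 mm, walls and floor 4 mm thick; origin at the centre of its underside, y along its length, z up
- place_1 (a point): where the centre of a brick belongs: course 1, on the plate's middle line, 26 mm above the plate's underside, at y = -94 mm along the plate
- place_2 (a point): where the centre of a brick belongs: course 1, on the plate's middle line, 26 mm above the plate's underside, at y = 0 mm along the plate
- place_3 (a point): where the centre of a brick belongs: course 1, on the plate's middle line, 26 mm above the plate's underside, at y = 94 mm along the plate
- place_4 (a point): where the centre of a brick belongs: course 2, on the plate's middle line, 66 mm above the plate's underside, at y = -47 mm along the plate
- place_5 (a point): where the centre of a brick belongs: course 2, on the plate's middle line, 66 mm above the plate's underside, at y = 47 mm along the plate
- place_6 (a point): where the centre of a brick belongs: course 3, on the plate's middle line, 106 mm above the plate's underside, at y = 0 mm along the plate
- sprocket_a: dark chain sprocket, 70 mm across the teeth, toothed disc 12 mm thick with a round hub of 34 mm diameter rising on it to 31 mm in all; 0.27 kg; origin at the centre of its underside, z up through the hub
- sprocket_b: dark chain sprocket, 70 mm across the teeth, toothed disc 12 mm thick with a round hub of 34 mm diameter rising on it to 31 mm in all; 0.27 kg; origin at the centre of its underside, z up through the hub
- brick_1: pale fire brick, a plain block 40 x 90 x 40 mm, about 0.2 kg; origin at its centre, its y axis along the 90 mm length (all bricks are alike and any long side may be down); starts flat on the bench
- brick_2: pale fire brick, a plain block 40 x 90 x 40 mm, about 0.2 kg; origin at its centre, its y axis along the 90 mm length (all bricks are alike and any long side may be down); starts flat on the bench
- brick_3: pale fire brick, a plain block 40 x 90 x 40 mm, about 0.2 kg; origin at its centre, its y axis along the 90 mm length (all bricks are alike and any long side may be down); starts flat on the bench
- brick_4: pale fire brick, a plain block 40 x 90 x 40 mm, about 0.2 kg; origin at its centre, its y axis along the 90 mm length (all bricks are alike and any long side may be down); may be absent; starts lying on top of brick_1
- brick_5: pale fire brick, a plain block 40 x 90 x 40 mm, about 0.2 kg; origin at its centre, its y axis along the 90 mm length (all bricks are alike and any long side may be down); may be absent; starts lying on top of brick_2
- brick_6: pale fire brick, a plain block 40 x 90 x 40 mm, about 0.2 kg; origin at its centre, its y axis along the 90 mm length (all bricks are alike and any long side may be down); may be absent; starts lying on top of brick_3
- red_box: red carton, 55 x 70 x 100 mm, standing behind the hearth; bystander, not to be moved; origin at the centre of its underside
- screw_carton: open blue carton of screws, 68 x 78 x 95 mm, standing behind the hearth; bystander, not to be moved; origin at the centre of its underside
- camshaft_0: camshaft standing upright on a fixed flat stand between the tray and the wall behind, about 480 mm tall and up to 45 mm thick; fixed: keep the arm clear of it when swinging across; origin on its axis at its foot
- camshaft_1: camshaft standing upright on a fixed flat stand between the tray and the wall behind, about 480 mm tall and up to 45 mm thick; fixed: keep the arm clear of it when swinging across; origin on its axis at its foot
- cylinder_head: engine cylinder head lying in front of and to the left of the hearth, fixed, about 0.20 x 0.56 m and up to 165 mm tall, its long side along the world y axis; pass above it; origin near the middle of its underside
Mind the look-alikes: they are no part of the job. What is shaped like the sprocket_a but orange is not meant.

How it is judged:
On the way, in this order (a step that is already met when the one before it is completed fails the run):
1. both sprockets lie flat in the tray (x of sprocket_a in the frame of tray between -0.03 and 0.03 m and y of sprocket_a in the frame of tray between -0.07 and 0.07 m and z of sprocket_a in the frame of tray between -0.002 and 0.01 m and angle between each of sprocket_a, sprocket_b's own z axis and vertical below 0.1 rad and x of sprocket_b in the frame of tray between -0.03 and 0.03 m and y of sprocket_b in the frame of tray between -0.07 and 0.07 m and z of sprocket_b in the frame of tray between -0.002 and 0.01 m), for 0.2 s.
2. the first course is complete: three bricks end to end between the end stops (distance between any of brick_1, brick_2, brick_3, brick_4, brick_5, brick_6 and place_1 below 0.015 m and distance between any of brick_1, brick_2, brick_3, brick_4, brick_5, brick_6 and place_2 below 0.015 m and distance between any of brick_1, brick_2, brick_3, brick_4, brick_5, brick_6 and place_3 below 0.015 m), for 0.2 s.
At the end, for the whole second after the job is handed in: Sprockets flat on the tray floor, hub up. Each brick's centre within 15 mm of a wall place, its length along the plate (0.15 rad): places 1 to 3 (course one) filled, the others in course two (4, 5), and in course three (6) only a sixth brick, over a full course two. All at rest (all of step 1 and all of step 2 and (distance between brick_1 and place_1 below 0.015 m or distance between brick_1 and place_2 below 0.015 m or distance between brick_1 and place_3 below 0.015 m or distance between brick_1 and place_4 below 0.015 m or distance between brick_1 and place_5 below 0.015 m or distance between brick_1 and place_6 below 0.015 m) and (distance between brick_2 and place_1 below 0.015 m or distance between brick_2 and place_2 below 0.015 m or distance between brick_2 and place_3 below 0.015 m or distance between brick_2 and place_4 below 0.015 m or distance between brick_2 and place_5 below 0.015 m or distance between brick_2 and place_6 below 0.015 m) and (distance between brick_3 and place_1 below 0.015 m or distance between brick_3 and place_2 below 0.015 m or distance between brick_3 and place_3 below 0.015 m or distance between brick_3 and place_4 below 0.015 m or distance between brick_3 and place_5 below 0.015 m or distance between brick_3 and place_6 below 0.015 m) and (distance between brick_4 and place_1 below 0.015 m or distance between brick_4 and place_2 below 0.015 m or distance between brick_4 and place_3 below 0.015 m or distance between brick_4 and place_4 below 0.015 m or distance between brick_4 and place_5 below 0.015 m or distance between brick_4 and place_6 below 0.015 m) and (distance between brick_5 and place_1 below 0.015 m or distance between brick_5 and place_2 below 0.015 m or distance between brick_5 and place_3 below 0.015 m or distance between brick_5 and place_4 below 0.015 m or distance between brick_5 and place_5 below 0.015 m or distance between brick_5 and place_6 below 0.015 m) and (distance between brick_6 and place_1 below 0.015 m or distance between brick_6 and place_2 below 0.015 m or distance between brick_6 and place_3 below 0.015 m or distance between brick_6 and place_4 below 0.015 m or distance between brick_6 and place_5 below 0.015 m or distance between brick_6 and place_6 below 0.015 m) and ((distance between any of brick_1, brick_2, brick_3, brick_4, brick_5, brick_6 and place_4 below 0.015 m and distance between any of brick_1, brick_2, brick_3, brick_4, brick_5, brick_6 and place_5 below 0.015 m) or distance between each of brick_1, brick_2, brick_3, brick_4, brick_5, brick_6 and place_6 above 0.02 m) and angle between the y axis of each of brick_1, brick_2, brick_3, brick_4, brick_5, brick_6 and the y axis of hearth_plate, either way round below 0.15 rad and linear speed of each of brick_1, brick_2, brick_3, brick_4, brick_5, brick_6, sprocket_a, sprocket_b below 0.02 m/s); the robot touches nothing.
It fails at once if a carton behind the hearth is moved more than 30 mm (distance of any of red_box, screw_carton from where it was at the start of the episode above 0.03 m).
Of brick_4, brick_5, brick_6 only 1 to 3 are there at a start; the rules pass over those that are not, and their reading is None.
At some moment in a run one of sprocket_a, sprocket_b may be knocked a few centimetres aside while the robot is not near it.
Once in a run the grip may slacken for a moment while it holds something.
It also fails if it takes over 210 s, if anything falls off the work surface, if the arm or the gripper's body presses on something with over 40 N, if the wrist force passes 120 N, or if a joint passes its speed limit or range.

## Working session

There is one attempt and no reset: what is moved stays moved. The work goes in short steps, Python scripts to look and compute and a tool call to move; the robot and the scene stay as the last step left them, time stands still between calls to the robot, and variables do not carry over. Pictures are saved under pics/ and viewed, at most 14 in all, crops included, and the job is handed in when it is done.

Besides the shell and the picture viewer there is one more tool, called after "Emit:" as name(argument=value, ...) on one line, values as JSON. carry_out: Moves the arm, as the interface text tells. Its arguments: {"type":"object","properties":{"steps":{"type":"array","items":{"type":"array","items":{"type":"number"}}},"force":{"type":"number"}},"required":["steps"]}

```bash
mkdir -p pics; cat > h.py <<'E'
import numpy as np, cv2
from bench import r, viewer
from scipy.spatial.transform import Rotation as R
def cloud(name):
    s=r.read_state(); im,d=viewer.grab_frame(name); c=viewer.calibration(name)
    f=240/np.tan(np.radians(c["vfov"])/2)
    v,u=np.mgrid[0:480,0:640].astype(float); a=(u-c["cx"])/f; b=(v-c["cy"])/f
    if name=="wrist":
        th=np.hypot(a,b); k=np.where(th>1e-9,np.tan(th)/np.maximum(th,1e-9),1); a=a*k; b=b*k
        P=np.stack([a*d,-b*d,-d],-1); H=np.array(c["hand_eye"]); P=P@H[:3,:3].T+H[:3,3]
        P=P@R.from_quat(s["tool_rot"]).as_matrix().T+np.array(s["eef_pos"])
    else:
        P=np.stack([a*d,-b*d,-d],-1); Q=np.array(c["rotation"],float)
        M=Q if Q.shape==(3,3) else R.from_quat(Q).as_matrix()
        P=P@M.T+np.array(c["xyz"])
    P[d<=0]=np.nan
    return im,P
def save(im,n): cv2.imwrite("pics/"+n+".png",im[:,:,::-1])
E
python3 - <<'E'
from h import *
print(r.read_state())
for n in("scene","top"):
    print(n,viewer.calibration(n)); im,P=cloud(n); save(im,n+"0"); np.save(n+".npy",P)
    for t in("sprocket_a","brick_1","hearth_plate","tray","red_box","screw_carton","camshaft_0"):
        print(t,[(np.round(x["position"],3).tolist(),round(x["score"],2)) for x in viewer.landmark_of(n,t)])
E
```

```text
{'t': 0.0, 'joint_positions': array([-1.2337914 ,  0.62935391,  0.03840137,  1.51835505, -0.026996  ,
        0.99631301, -0.02000103]), 'joint_velocities': array([ 1.18872005e-03, -5.39882360e-06,  5.29085198e-05, -3.87520069e-05,
       -5.29818369e-04, -4.75856726e-04,  2.32351638e-04]), 'joint_torque': array([-4.31526132e-05, -5.63401330e+01,  1.22662313e+00, -1.93436676e+01,
        1.12285389e-02,  1.05787799e-02,  7.01857601e-06]), 'eef_pos': array([0.25452191, 0.59745641, 0.24938742]), 'tool_rot': array([ 2.00026764e-01,  9.79789967e-01, -9.37499632e-04, -1.88830557e-04]), 'force': array([-0.62123643,  0.13175976,  0.21655017]), 'ft_torque': array([0.0413334 , 0.02413975, 0.03385039]), 'finger_force': 0.0, 'finger_gap': 1.001411576125375}
scene {'vfov': 50.014775882833455, 'cx': 321.42793395326305, 'cy': 245.36621277806773, 'xyz': array([-9.38575526e-04, -1.08856110e+00,  7.70582992e-01]), 'rotation': array([ 0.48837325, -0.11862834, -0.18661639,  0.84415236])}
sprocket_a [([0.551, 0.005, 0.006], 0.88), ([0.293, -0.304, -0.004], 0.87), ([0.285, -0.202, -0.003], 0.84), ([0.549
[... 484 characters left out ...]
 'xyz': array([ 0.43662867, -0.03096894,  1.57313409]), 'rotation': array([ 0.02058451, -0.01259587, -0.69874216,  0.71496645])}
sprocket_a [([0.295, -0.302, 0.001], 0.84), ([0.285, -0.202, 0.0], 0.83), ([0.553, 0.006, 0.004], 0.77), ([0.548, 0.124, 0.003], 0.76), ([0.54, 0.379, 0.06], 0.64)]
brick_1 [([0.545, 0.382, 0.058], 0.87), ([0.484, -0.469, 0.022], 0.86), ([0.443, -0.08, 0.059], 0.62), ([0.548, 0.394, 0.018], 0.58), ([0.439, -0.077, 0.021], 0.51)]
hearth_plate [([0.56, 0.063, -0.001], 0.98)]
tray [([0.42, -0.283, 0.0], 0.8), ([0.754, -0.01, -0.002], 0.7)]
red_box [([0.754, 0.074, -0.002], 0.74)]
screw_carton [([0.754, -0.011, -0.002], 0.83)]
camshaft_0 [([0.543, 0.391, 0.018], 0.65)]
```

View pics/scene0.png

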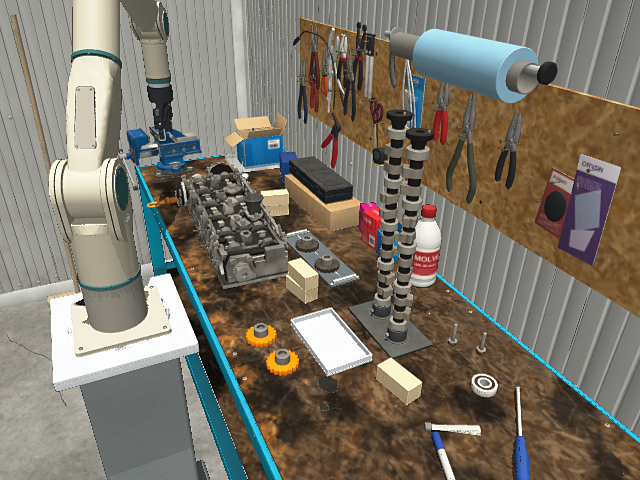

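View pics/top0.png

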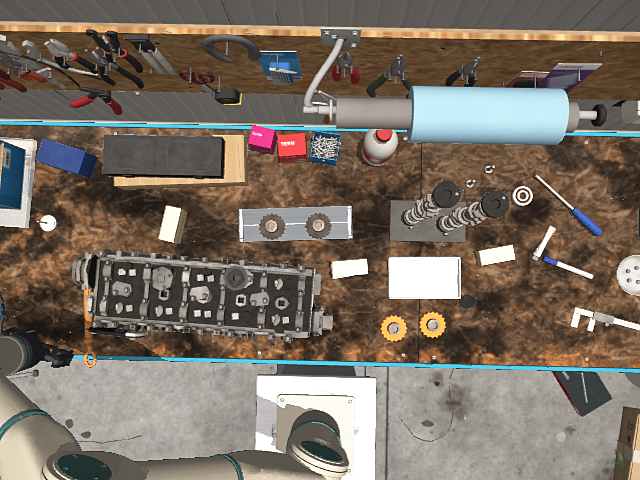

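The scene picture agrees with the top picture. In the top picture:
- **Sprockets:** two dark ones sit on the plate at (270,224) and (318,225).
- **Look-alikes:** two orange ones at (394,328) and (432,325), plus a dark round thing at (467,301). None of these is meant.
- **Bricks:** stacks of two at (172,225) and (350,268), and a single brick at (496,255), so 5 bricks in all.
- **Tray:** at (425,278).

I choose the two dark sprockets on the plate. Next I'll check them in a close crop and measure.

```bash
python3 - <<'E'
from h import *
im,P=cloud("top")
save(cv2.resize(im[190:310,150:530],(760,240)),"crop1")
z=P[...,2]
def rect(n,cx,cy,rad,lo,hi):
    m=(abs(P[...,0]-cx)<rad)&(abs(P[...,1]-cy)<rad)&(z>lo)&(z<hi)
    p=P[m]; (c,s,a)=cv2.minAreaRect(p[:,:2].astype(np.float32)*1000)
    box=cv2.boxPoints((c,s,a)); e=box[1]-box[0]; g=box[2]-box[1]
    L=e if np.hypot(*e)>np.hypot(*g) else g
    ang=np.degrees(np.arctan2(L[1],L[0]))%180
    print(n,len(p),"c",np.round(c,1),"size",np.round(s,1),"long dir from x",round(ang,1),"z",np.round(np.median(p[:,2]),4))
rect("stackL",.545,.385,.08,.06,.1); rect("stackM",.441,-.08,.07,.06,.1); rect("single",.485,-.468,.07,.025,.06)
rect("s1",.551,.005,.04,.026,.05); rect("s2",.549,.127,.04,.026,.05)
rect("s1d",.551,.005,.045,.0145,.022); rect("s2d",.549,.127,.045,.0145,.022)
rect("plate",.552,.065,.2,.003,.011)
rect("stops",.552,.065,.17,.0115,.0165)
rect("tray",.418,-.28,.12,.012,.024)
m=(z>.15)&(z<1.2)&(P[...,1]<.2)&(P[...,1]>-.7)&(P[...,0]>.3)
print("tall",[np.round(np.nanpercentile(P[m][:,i],[1,99]),3) for i in range(3)])
m=(z>.05)&(z<.25)&(P[...,1]<.65)&(P[...,1]>-.1)&(P[...,0]>.15)&(P[...,0]<.42)
print("head",[np.round(np.nanpercentile(P[m][:,i],[0.5,99.5]),3) for i in range(3)])
print("bench z",np.nanmedian(z[330:345,250:350]),np.nanmedian(z[235:245,360:385]))
E
```

```text
stackL 634 c [529.1 408.6] size [100.2 131.9] long dir from x 176.5 z 0.0792
stackM 550 c [444.5 -82.3] size [39.9 89.9] long dir from x 96.0 z 0.0798
single 547 c [ 486.4 -466.5] size [40.1 90.8] long dir from x 101.9 z 0.0401
s1 117 c [552.8   4.1] size [31.  35.6] long dir from x 126.8 z 0.0343
s2 123 c [550.1 127. ] size [32.6 58.9] long dir from x 176.7 z 0.0338
s1d 263 c [553.6  -1. ] size [74.4 67.4] long dir from x 74.4 z 0.0181
s2d 255 c [544.1 131.8] size [65.5 82.9] long dir from x 132.0 z 0.0182
plate 4190 c [552.  65.] size [399.8 399.7] long dir from x 90.0 z 0.0053
stops 499 c [575.4  67.5] size [313.2 294.6] long dir from x 89.5 z 0.0139
tray 665 c [ 418.6 -280.7] size [203.9 248.3] long dir from x 177.3 z 0.016
tall [array([0.553, 0.886]), array([-0.644,  0.191]), array([0.169, 0.64 ])]
head [array([0.259, 0.419]), array([-0.03 ,  0.601]), array([0.061, 0.164])]
bench z 0.002617790836914824 0.00019708347405356097
```

View pics/crop1.png

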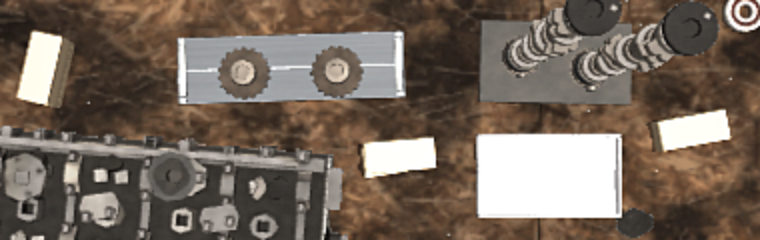

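The crop confirms the two dark sprockets on the grey plate, at crop (243,72) and (336,71), and the three brick groups. Next I need the plate angle, the tray, the left stack and the tall things.

```bash
cat >> h.py <<'E'
def comp(P,mask,seed,op=1):
    m=mask.astype(np.uint8)
    if op: m=cv2.morphologyEx(m,cv2.MORPH_OPEN,np.ones((3,3)))
    n,l,st,c=cv2.connectedComponentsWithStats(m)
    d=[np.nanmin(np.hypot(P[...,0][l==i]-seed[0],P[...,1][l==i]-seed[1])) if st[i,4]>15 else 9 for i in range(1,n)]
    k=1+int(np.argmin(d)); p=P[l==k]; return l==k,p
def rect(name,P,mask,seed,op=1):
    _,p=comp(P,mask,seed,op); (c,s,a)=cv2.minAreaRect(p[:,:2].astype(np.float32)*1000)
    box=cv2.boxPoints((c,s,a)); e=box[1]-box[0]; g=box[2]-box[1]
    L=e if np.hypot(*e)>np.hypot(*g) else g
    print(name,len(p),"c",np.round(c,1),"mean",np.round(p.mean(0)*1000,1),"size",np.round(s,1),"dir",round(float(np.degrees(np.arctan2(L[1],L[0]))%180),1))
E
python3 - <<'E'
from h import *
im,P=cloud("top"); z=P[...,2]; x=P[...,0]; y=P[...,1]
rect("plate",P,(z>.0035)&(z<.05)&(x>.49)&(x<.62),(.55,.065))
rect("stackL",P,(z>.072)&(z<.09),(.545,.385))
rect("tray",P,(z>.002)&(z<.03)&(x<.5)&(x>.33),(.418,-.28))
for n,s in(("s1",(.552,.005)),("s2",(.55,.127))):
    rect(n,P,(z>.029)&(z<.05),s,0); rect(n+"all",P,(z>.0125)&(z<.05),s)
# stops
rect("stopR",P,(z>.011)&(z<.02)&(y<-.06)&(y>-.11)&(x>.48),(.55,-.08),0)
rect("stopL",P,(z>.011)&(z<.02)&(y>.19)&(y<.24)&(x>.48),(.55,.21),0)
g=cv2.inRange(im,(215,215,215),(255,255,255))>0
for k in ((y>.04)&(y<.09),(y>.17)&(y<.195),(y>-.065)&(y<-.04)):
    m=g&k&(x>.52)&(x<.585); print("line",m.sum(),P[m].mean(0)[:2] if m.any() else 0)
for zz in(.1,.2,.3,.4,.5,.6):
    m=(z>zz)&(z<zz+.1)&(x>.42)&(y>-.7)&(y<.65)
    print(zz,[np.round(np.nanpercentile(P[m][:,i],[1,50,99]),2) for i in (0,1)])
E
```

```text
plate 18 c [545.6  64.5] mean [545.6  64.5   8.4] size [ 5.7 13.6] dir 179.5
stackL 522 c [546.9 383.6] mean [547.2 382.8  79.2] size [42.9 89.5] dir 170.7
tray 97 c [ 410.1 -285.4] mean [ 413.4 -288.1    5.9] size [57.2 27.8] dir 49.9
s1 101 c [554.2   2.3] mean [554.4   1.9  35.2] size [30.7 30.5] dir 63.8
s1all 419 c [554.4   1.5] mean [554.2   2.9  22.8] size [62.2 61.6] dir 1.3
s2 107 c [549.6 126.1] mean [549.5 126.2  35. ] size [30.2 31.8] dir 139.2
s2all 402 c [548.8 126.8] mean [547.7 126.8  23.2] size [62.1 61.8] dir 2.6
stopR 73 c [563.  -78.7] mean [563.4 -79.7  15.2] size [74.9 10.5] dir 3.4
stopL 66 c [551.5 209.2] mean [551.6 208.8  15.2] size [ 9.8 69.5] dir 178.6
line 25 [0.55997401 0.06886348]
line 10 [0.55316033 0.18046827]
line 9 [ 0.56611191 -0.05329358]
0.1 [array([0.42, 0.7 , 0.88]), array([-0.32,  0.36,  0.6 ])]
0.2 [array([0.55, 0.85, 0.85]), array([-0.69,  0.12,  0.63])]
0.3 [array([0.56, 0.85, 0.85]), array([-0.66, -0.09,  0.62])]
0.4 [array([0.55, 0.85, 0.85]), array([-0.61, -0.08,  0.62])]
0.5 [array([0.66, 0.87, 0.89]), array([-0.56, -0.  ,  0.57])]
0.6 [array([0.66, 0.71, 0.89]), array([-0.51, -0.24,  0.42])]
```

Plan: hover over sprocket s2, then refine the plate and sprocket positions with the wrist camera.

Emit:
carry_out(steps=[[0.019,-0.03,0,-4.2,1],[0.038,-0.06,0,-8.4,1],[0.057,-0.09,0,-12.6,1],[0.076,-0.12,0,-16.8,1],[0.095,-0.15,0,-21,1]], force=60)

```text
t: 1.32
eef_pos: [0.3504, 0.4466, 0.2505]
tool_rot: [0.377, 0.926, 0.0, 0.0]
force: [-0.3, 0.6, 0.2]
finger_gap: 0.999
finger_force: 0.0
```

Emit:
carry_out(steps=[[0.019,-0.03,0,-4.2,1],[0.038,-0.06,0,-8.4,1],[0.057,-0.09,0,-12.6,1],[0.076,-0.12,0,-16.8,1],[0.095,-0.15,0,-21,1]])

```text
t: 1.73
eef_pos: [0.4455, 0.2966, 0.2506]
tool_rot: [0.539, 0.842, 0.0, 0.0]
force: [0.2, 0.3, 0.0]
finger_gap: 1.001
finger_force: 0.0
```

Emit:
carry_out(steps=[[0.019,-0.03,0,-4.2,1],[0.038,-0.06,0,-8.4,1],[0.057,-0.09,0,-12.6,1],[0.076,-0.12,0,-16.8,1],[0.095,-0.15,0,-21,1]])

```text
t: 2.15
eef_pos: [0.5406, 0.1466, 0.2506]
tool_rot: [0.684, 0.73, 0.0, 0.0]
force: [1.0, 0.4, 0.6]
finger_gap: 0.999
finger_force: 0.0
```

Emit:
carry_out(steps=[[0.01,-0.025,0,-1.4,1],[0.015,-0.05,0,-1.4,1],[0.015,-0.08,0,-1.4,1],[0.015,-0.08,0,-1.4,1],[0.015,-0.08,0,-1.4,1]])

```text
t: 2.57
eef_pos: [0.5549, 0.0657, 0.2506]
tool_rot: [0.693, 0.721, -0.0, 0.0]
force: [0.2, 0.7, -1.4]
finger_gap: 1.003
finger_force: 0.0
```

```bash
python3 - <<'E'
from h import *
im,P=cloud("wrist"); z=P[...,2]; x=P[...,0]; y=P[...,1]; save(im,"w1")
print("zmed",np.nanmedian(z))
for n,s in(("s1",(.553,.004)),("s2",(.549,.127))):
    near=np.hypot(x-s[0],y-s[1])<.045
    rect(n+" hub",P,(z>.03)&(z<.05)&near,s); rect(n+" all",P,(z>.0135)&(z<.05)&near,s)
rect("stopR",P,(z>.011)&(z<.022)&(y<-.06)&(y>-.11)&(x>.5)&(x<.62),(.56,-.08))
rect("stopL",P,(z>.011)&(z<.022)&(y>.19)&(y<.24)&(x>.5)&(x<.62),(.55,.21))
rect("plate",P,(z>.003)&(z<.05)&(abs(x-.557)<.07)&(abs(y-.064)<.18),(.557,.065))
for t in("sprocket_a","hearth_plate"):
    print(t,[(np.round(q["position"],4).tolist(),round(q["score"],2)) for q in viewer.landmark_of("wrist",t)])
E
```

```text
zmed 0.058126983881037764
s1 hub 803 c [554.7   4.6] mean [554.5   5.2  35.5] size [31.8 31.8] dir 3.6
s1 all 3144 c [554.4   4.6] mean [554.3   7.6  23.4] size [68.1 68.4] dir 102.1
s2 hub 881 c [549.6 128.8] mean [549.6 129.   35.6] size [31.8 30.2] dir 2.2
s2 all 3816 c [549.7 129. ] mean [549.5 129.   22.9] size [68.1 68.5] dir 165.2
stopR 479 c [566.8 -77.4] mean [567.4 -76.6  15.7] size [68.8  8.1] dir 2.6
stopL 618 c [551.8 211.5] mean [551.8 211.1  16.4] size [69.4  9.1] dir 3.2
plate 24749 c [559.3  67.1] mean [558.7  78.8  11.7] size [ 91.2 306.1] dir 93.1
sprocket_a [([0.5452, 0.1308, 0.004], 0.87), ([0.2963, -0.3028, 0.0006], 0.72), ([0.5532, 0.0016, 0.0094], 0.6)]
hearth_plate [([0.5589, 0.071, -0.001], 0.83)]
```

View pics/w1.png

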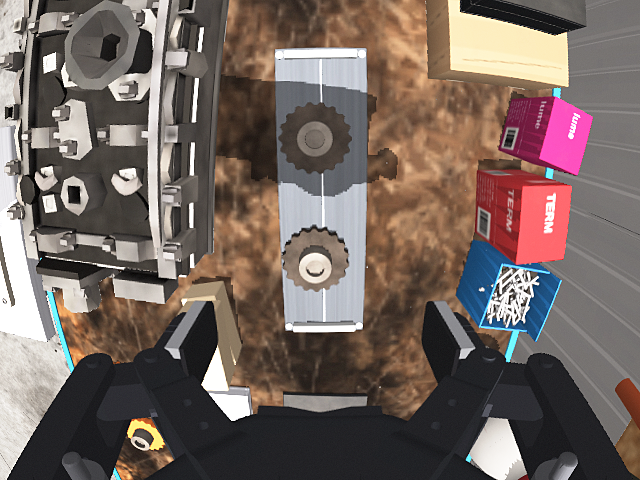

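The wrist view shows the plate along the picture's middle, with the dark sprockets at (315,138) = s2 and (315,265) = s1. The cartons are at right, and no finger is near anything. I'll go above s2 with the jaw half shut and measure where the fingertips stand.

Emit:
carry_out(steps=[[-0.003,0.03,-0.03,0.8,0.5],[-0.005,0.062,-0.06,0.8,0.5],[-0.005,0.062,-0.09,0.8,0.5],[-0.005,0.062,-0.12,0.8,0.5],[-0.005,0.062,-0.12,0.8,0.5]])

```text
t: 3.13
eef_pos: [0.5454, 0.1321, 0.1252]
tool_rot: [0.685, 0.729, -0.004, -0.003]
force: [-2.3, -0.3, -0.9]
finger_gap: 0.501
finger_force: 0.0
```

```bash
python3 - <<'E'
from h import *
s=r.read_state(); im,P=cloud("wrist"); save(im,"w2")
T=(P-np.array(s["eef_pos"]))@R.from_quat(s["tool_rot"]).as_matrix()
print(s["eef_pos"],s["finger_gap"])
m=(abs(T[...,0])<.02)&(abs(T[...,1])<.075)&(T[...,2]<.04)&(T[...,2]>-.06)
for lo in np.arange(-.02,.035,.005):
    q=m&(T[...,2]>lo)&(T[...,2]<lo+.005); print(round(lo,3),q.sum(),np.round(np.percentile(T[q][:,1],[5,95]),3) if q.any() else "")
z=P[...,2]; near=np.hypot(P[...,0]-.5497,P[...,1]-.1285)<.045
rect("hub",P,(z>.03)&(z<.045)&near,(.5497,.1285)); rect("all",P,(z>.0135)&(z<.045)&near,(.5497,.1285))
E
```

```text
[0.54543618 0.13212002 0.12518738] 0.5010506553086997
-0.02 594 [-0.026  0.028]
-0.015 713 [-0.031  0.034]
-0.01 668 [-0.031  0.035]
-0.005 592 [-0.031  0.035]
0.0 533 [-0.031  0.034]
0.005 472 [-0.03   0.033]
0.01 269 [-0.025  0.028]
0.015 41 [-0.02   0.023]
0.02 0 
0.025 0 
0.03 0 
0.035 0 
hub 2001 c [549.5 129.2] mean [549.5 129.8  35.5] size [32.1 32.1] dir 79.4
all 7688 c [549.7 129. ] mean [549.3 132.4  23.5] size [69.5 68.8] dir 3.8
```

Emit:
carry_out(steps=[[0,0,0,0,0.65],[0,0,0,0,0.65],[0,0,0,0,0.65],[0,0,0,0,0.65],[0,0,0,0,0.65]])

```text
t: 3.6
eef_pos: [0.5505, 0.13, 0.1316]
tool_rot: [0.686, 0.727, 0.001, 0.0]
force: [-0.5, 0.7, 0.7]
finger_gap: 0.653
finger_force: 0.0
```

```bash
python3 - <<'E'
from h import *
s=r.read_state();print(s["eef_pos"],s["force"])
im,P=cloud("wrist")
z=P[...,2]; near=np.hypot(P[...,0]-.5497,P[...,1]-.1285)<.045
rect("hub",P,(z>.03)&(z<.045)&near,(.5497,.1285)); rect("all",P,(z>.0135)&(z<.045)&near,(.5497,.1285))
E
```

```text
[0.55045938 0.13003909 0.13156267] [-0.49344554  0.72000248  0.65231433]
hub 1938 c [549.5 129.1] mean [549.4 129.8  35.5] size [31.9 32.2] dir 142.4
all 7400 c [549.4 128.9] mean [549.5 132.   23.5] size [69.3 69. ] dir 4.0
```

Emit:
carry_out(steps=[[-0.001,-0.001,-0.03,0,0.65],[-0.001,-0.001,-0.06,0,0.65],[-0.001,-0.001,-0.08,0,0.65],[-0.001,-0.001,-0.09,0,0.65],[-0.001,-0.001,-0.09,0,0.65]])

```text
t: 4.07
eef_pos: [0.5475, 0.1286, 0.0386]
tool_rot: [0.686, 0.727, -0.001, -0.001]
force: [-0.6, 0.2, 0.4]
finger_gap: 0.648
finger_force: 0.0
```

Emit:
carry_out(steps=[[0,0,0,0,0.65],[0,0,0,0,0.2],[0,0,0,0,0.2],[0,0,0,0,0.2],[0,0,0,0,0.2]])

```text
t: 4.48
eef_pos: [0.5496, 0.1292, 0.0421]
tool_rot: [0.686, 0.727, 0.001, 0.001]
force: [-1.6, 0.6, 4.7]
finger_gap: 0.371
finger_force: 59.1
```

Emit:
carry_out(steps=[[0,0,0,0,0.2],[0,0,0.02,0,0.2],[0,0,0.05,0,0.2],[0,0,0.09,0,0.2],[0,0,0.12,0,0.2]])

```text
t: 4.9
eef_pos: [0.5491, 0.129, 0.1632]
tool_rot: [0.686, 0.727, 0.001, 0.001]
force: [1.4, 0.4, -3.0]
finger_gap: 0.371
finger_force: 60.2
```

Emit:
carry_out(steps=[[-0.009,-0.03,0.02,0,0.2],[-0.018,-0.06,0.03,0,0.2],[-0.027,-0.09,0.03,0,0.2],[-0.036,-0.12,0.03,0,0.2],[-0.044,-0.15,0.03,0,0.2]])

```text
t: 5.32
eef_pos: [0.504, -0.022, 0.1914]
tool_rot: [0.686, 0.728, 0.001, 0.0]
force: [0.9, 0.2, -3.0]
finger_gap: 0.37
finger_force: 60.3
```

Emit:
carry_out(steps=[[-0.009,-0.03,0,0,0.2],[-0.018,-0.06,0,0,0.2],[-0.027,-0.09,0,0,0.2],[-0.036,-0.12,0,0,0.2],[-0.044,-0.15,0,0,0.2]])

```text
t: 5.73
eef_pos: [0.4599, -0.1723, 0.1911]
tool_rot: [0.686, 0.727, 0.0, 0.0]
force: [0.7, -0.3, -2.5]
finger_gap: 0.371
finger_force: 60.3
```

Emit:
carry_out(steps=[[-0.009,-0.03,0,0,0.2],[-0.018,-0.06,0,0,0.2],[-0.027,-0.09,0,0,0.2],[-0.036,-0.12,0,0,0.2],[-0.044,-0.152,0,0,0.2]])

```text
t: 6.15
eef_pos: [0.4159, -0.3239, 0.191]
tool_rot: [0.686, 0.727, 0.0, 0.0]
force: [1.8, 1.0, -3.2]
finger_gap: 0.366
finger_force: 60.3
```

Emit:
carry_out(steps=[[0,0,0,0,0.2],[0,0,0,0,0.2],[0,0,0,0,0.2],[0,0,0,0,0.2],[0,0,0,0,0.2]])

```text
t: 6.57
eef_pos: [0.4174, -0.3214, 0.1904]
tool_rot: [0.685, 0.728, 0.0, -0.0]
force: [-0.3, 0.3, -2.6]
finger_gap: 0.368
finger_force: 60.2
```

```bash
python3 - <<'E'
from h import *
s=r.read_state();print(s["eef_pos"],s["force"],s["finger_gap"],s["finger_force"])
im,P=cloud("wrist"); save(im,"w3")
z=P[...,2]; x=P[...,0];y=P[...,1]
rect("tray",P,(z>.003)&(z<.03)&(abs(x-.418)<.075)&(abs(y+.281)<.12),(.44,-.25))
im,P=cloud("top"); save(im,"t3"); z=P[...,2]; x=P[...,0];y=P[...,1]
rect("s1hub",P,(z>.03)&(z<.045)&(np.hypot(x-.554,y-.003)<.1)&(abs(x-.556)<.06),(.554,.003),0)
for t in("tray",):
    print(t,[(np.round(q["position"],4).tolist(),round(q["score"],2)) for q in viewer.landmark_of("wrist",t)])
E
```

```text
[ 0.41741814 -0.32142568  0.1904215 ] [-0.34178178  0.28303944 -2.64405517] 0.36763716705804045 60.24423122406006
tray 24092 c [ 421.4 -269.1] mean [ 421.3 -259.6    6.4] size [110.5 166.8] dir 91.5
s1hub 101 c [554.4   2.3] mean [554.3   2.3  35.4] size [30.3 30.1] dir 45.0
tray [([0.4195, -0.2804, 0.0002], 0.95)]
```

View pics/w3.png

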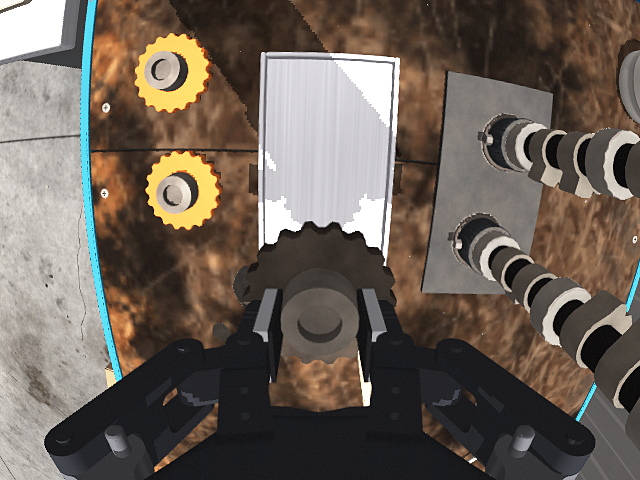

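The held dark sprocket is at (320,310), above the tray, which spans x 262–398 px. The orange ones are untouched at left, and the camshaft stand at right is clear. I'll lower it and release.

Emit:
carry_out(steps=[[0.002,-0.001,-0.03,0,0.2],[0.005,-0.002,-0.06,0,0.2],[0.005,-0.002,-0.09,0,0.2],[0.005,-0.002,-0.12,0,0.2],[0.005,-0.002,-0.135,0,0.2]])

```text
t: 7.13
eef_pos: [0.4208, -0.3234, 0.0523]
tool_rot: [0.686, 0.728, -0.0, -0.002]
force: [-0.9, 0.8, -1.7]
finger_gap: 0.368
finger_force: 60.2
```

Emit:
carry_out(steps=[[0,0,0,0,0.2],[0,0,0,0,0.2],[0,0,0,0,0.2],[0,0,-0.008,0,0.2],[0,0,-0.014,0,0.2]])

```text
t: 7.55
eef_pos: [0.4229, -0.3256, 0.0423]
tool_rot: [0.686, 0.727, 0.0, 0.002]
force: [-0.2, 0.8, -2.3]
finger_gap: 0.364
finger_force: 60.2
```

Emit:
carry_out(steps=[[0,0,0,0,0.2],[0,0,0,0,0.2],[0,0,0,0,0.2],[0,0,0,0,0.2],[0,0,0,0,0.2]])

```text
t: 7.97
eef_pos: [0.4219, -0.3251, 0.0415]
tool_rot: [0.686, 0.727, 0.0, 0.0]
force: [0.6, 0.1, -2.5]
finger_gap: 0.366
finger_force: 60.2
```

Emit:
carry_out(steps=[[0,0,-0.001,0,0.2],[0,0,-0.001,0,0.2],[0,0,-0.001,0,0.55],[0,0,-0.001,0,0.65],[0,0,-0.001,0,0.65]])

```text
t: 8.38
eef_pos: [0.422, -0.3252, 0.0406]
tool_rot: [0.686, 0.727, 0.0, 0.0]
force: [-0.1, -1.3, 0.0]
finger_gap: 0.65
finger_force: 0.0
```

Emit:
carry_out(steps=[[0,0,0.02,0,0.65],[0,0,0.05,0,0.65],[0,0,0.085,0,0.65],[0,0,0.12,0,0.65],[0.006,0.015,0.15,0,0.65]])

```text
t: 8.8
eef_pos: [0.4266, -0.3134, 0.1929]
tool_rot: [0.688, 0.726, -0.001, 0.002]
force: [1.0, -0.4, 0.3]
finger_gap: 0.647
finger_force: 0.0
```

Emit:
carry_out(steps=[[0.012,0.03,0,0,0.65],[0.024,0.06,0,0,0.65],[0.036,0.09,0,0,0.65],[0.048,0.12,0,0,0.65],[0.06,0.15,0,0,0.65]])

```text
t: 9.22
eef_pos: [0.4882, -0.1585, 0.1907]
tool_rot: [0.686, 0.727, 0.0, 0.0]
force: [0.7, 0.2, 0.8]
finger_gap: 0.653
finger_force: 0.0
```

Emit:
carry_out(steps=[[0.012,0.03,0,0,0.65],[0.024,0.06,-0.01,0,0.65],[0.036,0.09,-0.03,0,0.65],[0.048,0.12,-0.05,0,0.65],[0.06,0.15,-0.06,0,0.65]])

```text
t: 9.63
eef_pos: [0.5472, -0.0083, 0.1287]
tool_rot: [0.686, 0.727, -0.001, -0.001]
force: [0.9, -0.1, -0.1]
finger_gap: 0.653
finger_force: 0.0
```

Emit:
carry_out(steps=[[0.006,0.014,0,0,0.65],[0.006,0.014,0,0,0.65],[0.006,0.014,0,0,0.65],[0.006,0.014,0,0,0.65],[0.006,0.014,0,0,0.65]])

```text
t: 10.05
eef_pos: [0.5535, 0.002, 0.1308]
tool_rot: [0.687, 0.726, -0.0, 0.0]
force: [-1.0, -0.9, -0.5]
finger_gap: 0.651
finger_force: 0.0
```

```bash
python3 - <<'E'
from h import *
s=r.read_state();print(s["eef_pos"],s["force"],s["finger_gap"])
im,P=cloud("wrist"); save(im,"w4")
z=P[...,2]; x=P[...,0];y=P[...,1]
m=(abs(x-.556)<.05)&(abs(y-.06)<.15)
rect("s1hub",P,(z>.03)&(z<.045)&m,(.554,.003)); rect("s1all",P,(z>.0135)&(z<.045)&m,(.554,.003))
im,P=cloud("top"); z=P[...,2]; x=P[...,0];y=P[...,1]
rect("placed hub",P,(z>.026)&(z<.05)&(abs(x-.42)<.06)&(abs(y+.28)<.1),(.422,-.325),0)
E
```

```text
[0.55348452 0.00200998 0.13084656] [-1.03958238 -0.90549853 -0.45115466] 0.6510290586885292
s1hub 1889 c [554.8   4.5] mean [554.4   5.2  35.6] size [31.7 32.1] dir 93.8
s1all 7549 c [554.5   4.2] mean [554.4   7.5  23.4] size [67.9 70.5] dir 94.2
placed hub 117 c [ 423.7 -326.6] mean [ 423.9 -326.2   33.7] size [29.  32.8] dir 90.6
```

Emit:
carry_out(steps=[[0.001,0.002,-0.03,0,0.65],[0.001,0.002,-0.06,0,0.65],[0.001,0.002,-0.08,0,0.65],[0.001,0.002,-0.09,0,0.65],[0.001,0.002,-0.09,0,0.65]])

```text
t: 10.57
eef_pos: [0.5533, 0.0051, 0.0386]
tool_rot: [0.687, 0.727, -0.001, -0.001]
force: [-0.8, -0.2, 0.1]
finger_gap: 0.654
finger_force: 0.0
```

Emit:
carry_out(steps=[[0,0,0,0,0.65],[0,0,0,0,0.2],[0,0,0,0,0.2],[0,0,0,0,0.2],[0,0,0,0,0.2]])

```text
t: 10.98
eef_pos: [0.5554, 0.0058, 0.0421]
tool_rot: [0.686, 0.727, 0.001, 0.001]
force: [-1.2, -1.7, 5.0]
finger_gap: 0.372
finger_force: 59.0
```

Emit:
carry_out(steps=[[0,0,0,0,0.2],[0,0,0.03,0,0.2],[0,0,0.07,0,0.2],[0,0,0.11,0,0.2],[0,0,0.15,0,0.2]])

```text
t: 11.4
eef_pos: [0.5543, 0.006, 0.1926]
tool_rot: [0.686, 0.727, 0.0, 0.0]
force: [1.4, 0.7, -2.6]
finger_gap: 0.367
finger_force: 60.4
```

Emit:
carry_out(steps=[[-0.016,-0.03,0,0,0.2],[-0.032,-0.06,0,0,0.2],[-0.048,-0.09,0,0,0.2],[-0.065,-0.12,0,0,0.2],[-0.082,-0.15,0,0,0.2]])

```text
t: 11.82
eef_pos: [0.4719, -0.145, 0.1913]
tool_rot: [0.686, 0.728, 0.001, 0.001]
force: [1.0, -0.5, -1.7]
finger_gap: 0.37
finger_force: 60.7
```

Emit:
carry_out(steps=[[-0.016,-0.03,0,0,0.2],[-0.032,-0.06,0,0,0.2],[-0.05,-0.09,0,0,0.2],[-0.05,-0.09,0,0,0.2],[-0.05,-0.09,0,0,0.2]])

```text
t: 12.23
eef_pos: [0.4214, -0.2363, 0.1912]
tool_rot: [0.688, 0.725, -0.0, 0.001]
force: [0.4, 0.9, -2.6]
finger_gap: 0.366
finger_force: 60.6
```

Emit:
carry_out(steps=[[0,0,-0.03,0,0.2],[0,0,-0.06,0,0.2],[0,0,-0.09,0,0.2],[0,0,-0.12,0,0.2],[0,0,-0.135,0,0.2]])

```text
t: 12.65
eef_pos: [0.4227, -0.2317, 0.053]
tool_rot: [0.685, 0.728, 0.0, -0.002]
force: [0.2, 0.5, -3.3]
finger_gap: 0.367
finger_force: 60.5
```

Emit:
carry_out(steps=[[0,0,0,0,0.2],[0,0,0,0,0.2],[0,0,0,0,0.2],[0,0,0,0,0.2],[0,0,0,0,0.2]])

```text
t: 13.07
eef_pos: [0.4238, -0.2342, 0.0567]
tool_rot: [0.686, 0.727, 0.0, 0.001]
force: [1.2, 0.7, -3.0]
finger_gap: 0.369
finger_force: 60.5
```

Emit:
carry_out(steps=[[0,0,-0.01,0,0.2],[0,0,-0.016,0,0.2],[0,0,-0.016,0,0.2],[0,0,-0.016,0,0.2],[0,0,-0.016,0,0.6]])

```text
t: 13.48
eef_pos: [0.4225, -0.234, 0.0391]
tool_rot: [0.686, 0.727, -0.0, -0.0]
force: [-0.5, -0.3, 0.1]
finger_gap: 0.495
finger_force: 0.0
```

Emit:
carry_out(steps=[[0,0,0,0,0.65],[0,0,0,0,0.65],[0,0,0.03,0,0.65],[0,0,0.07,0,0.65],[0,0,0.11,0,0.75]])

```text
t: 13.9
eef_pos: [0.4218, -0.2337, 0.15]
tool_rot: [0.687, 0.727, -0.0, -0.001]
force: [0.7, 0.8, 0.5]
finger_gap: 0.749
finger_force: 0.0
```

Emit:
carry_out(steps=[[0.004,0.03,0.03,0,0.75],[0.008,0.06,0.04,0,0.75],[0.012,0.09,0.04,0,0.75],[0.016,0.12,0.04,2,0.75],[0.021,0.15,0.04,3,0.75]])

```text
t: 14.32
eef_pos: [0.4437, -0.0826, 0.19]
tool_rot: [0.667, 0.745, 0.0, 0.0]
force: [1.1, -0.5, -0.0]
finger_gap: 0.752
finger_force: 0.0
```

Emit:
carry_out(steps=[[0,0,0,0,0.75],[0,0,0,0,0.75],[0,0,0,0,0.75],[0,0,0,0,0.75],[0,0,0,0,0.75]])

```text
t: 14.73
eef_pos: [0.4435, -0.0855, 0.1893]
tool_rot: [0.668, 0.744, -0.0, 0.0]
force: [0.1, 0.0, -0.2]
finger_gap: 0.752
finger_force: 0.0
```

```bash
python3 - <<'E'
from h import *
s=r.read_state();print(s["eef_pos"],s["force"],s["finger_gap"])
im,P=cloud("wrist"); save(im,"w5")
z=P[...,2]; x=P[...,0];y=P[...,1]
rect("stackM",P,(z>.07)&(z<.09)&(abs(x-.4445)<.05)&(abs(y+.082)<.07),(.4445,-.082))
rect("plate",P,(z>.003)&(z<.02)&(abs(x-.557)<.07)&(abs(y-.064)<.18),(.557,.065))
im,P=cloud("top"); save(im,"t5"); z=P[...,2]; x=P[...,0];y=P[...,1]
m=(abs(x-.42)<.06)&(abs(y+.28)<.1)
for sd in((.422,-.325),(.422,-.235)): rect("hub",P,(z>.026)&(z<.05)&m,sd,0); rect("disc",P,(z>.011)&(z<.05)&(abs(x-.42)<.048)&(abs(y-sd[1])<.045),sd)
E
```

```text
[ 0.44351243 -0.08547016  0.18934057] [ 0.06313427  0.02445807 -0.23421698] 0.7516149465952694
stackM 7780 c [443.6 -80.2] mean [443.3 -77.   80.5] size [40.1 89.8] dir 96.0
plate 21666 c [561.3  24.5] mean [559.5  18.4   6.8] size [ 90.9 221.3] dir 93.1
hub 118 c [ 424.3 -326.5] mean [ 423.8 -326.5   33.7] size [30.9 30.5] dir 31.1
disc 405 c [ 423.5 -326.7] mean [ 423.  -326.5   22. ] size [66.2 61.3] dir 20.7
hub 118 c [ 424.1 -237.5] mean [ 424.7 -237.3   33.2] size [29.  32.8] dir 91.4
disc 409 c [ 427.9 -239. ] mean [ 426.6 -236.7   21.6] size [64.9 60. ] dir 52.6
```

View pics/t5.png

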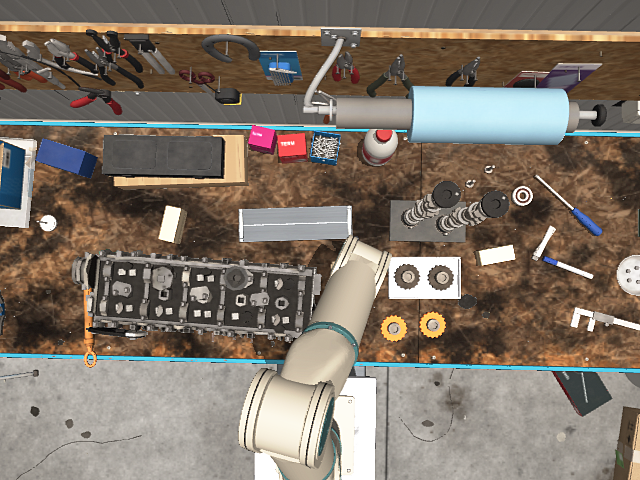

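Both sprockets sit in the tray, at (407,276) and (440,278); the plate is empty and the bricks are unmoved. Next: top brick of the middle stack to place 1.

Emit:
carry_out(steps=[[0,0.005,-0.03,0,0.75],[0,0.005,-0.06,0,0.75],[0,0.005,-0.09,0,0.75],[0,0.005,-0.11,0,0.75],[0,0.005,-0.123,0,0.75]], force=90)

```text
t: 15.25
eef_pos: [0.4426, -0.0795, 0.0642]
tool_rot: [0.668, 0.745, -0.001, -0.001]
force: [0.1, 0.3, -0.3]
finger_gap: 0.754
finger_force: 0.0
```

Emit:
carry_out(steps=[[0,0,0,0,0.75],[0,0,0,0,0.75],[0,0,0,0,0.3],[0,0,0,0,0.3],[0,0,0,0,0.3]])

```text
t: 15.67
eef_pos: [0.4443, -0.0793, 0.0676]
tool_rot: [0.667, 0.745, 0.001, 0.001]
force: [-0.4, -0.2, 5.9]
finger_gap: 0.453
finger_force: 90.9
```

Emit:
carry_out(steps=[[0,0,0,0,0.3],[0,0,0.02,0,0.3],[0,0,0.05,0,0.3],[0,0,0.07,0,0.3],[0,0,0.07,0,0.3]])

```text
t: 16.08
eef_pos: [0.446, -0.0794, 0.1399]
tool_rot: [0.667, 0.745, 0.002, 0.003]
force: [0.4, 0.6, -2.0]
finger_gap: 0.454
finger_force: 91.3
```

Emit:
carry_out(steps=[[0.03,0.013,0,-1,0.3],[0.06,0.026,0,-2,0.3],[0.09,0.039,0,-3,0.3],[0.12,0.053,0,-3,0.3],[0.12,0.053,0,-3,0.3]])

```text
t: 16.5
eef_pos: [0.5706, -0.0212, 0.1361]
tool_rot: [0.684, 0.73, 0.003, 0.002]
force: [1.3, -0.1, -1.0]
finger_gap: 0.451
finger_force: 91.4
```

Emit:
carry_out(steps=[[0,0,0,0,0.3],[0,0,-0.03,0,0.3],[0,0,-0.06,0,0.3],[0,0,-0.08,0,0.3],[0,0,-0.08,0,0.3]])

```text
t: 16.92
eef_pos: [0.5592, -0.0262, 0.0524]
tool_rot: [0.687, 0.727, -0.003, -0.004]
force: [0.3, 0.3, -1.8]
finger_gap: 0.454
finger_force: 91.5
```

Emit:
carry_out(steps=[[0,0,0,0,0.3],[0,0,0,0,0.3],[0,0,0,0,0.3],[0,0,0,0,0.3],[0,0,0,0,0.3]])

```text
t: 17.33
eef_pos: [0.5644, -0.026, 0.0575]
tool_rot: [0.686, 0.727, 0.001, 0.001]
force: [0.8, -0.5, -2.6]
finger_gap: 0.45
finger_force: 91.5
```

```bash
cat >> h.py <<'E'
def tool():
    s=r.read_state(); q=s["tool_rot"]; print("TCP",np.round(np.array(s["eef_pos"])*1000,1),"yaw",round(float(2*np.degrees(np.arctan2(q[1],q[0]))-90),2),"gap",round(s["finger_gap"],3),"F",np.round(s["force"],1),"t",round(s["t"],1)); return s
E
python3 - <<'E'
from h import *
tool(); im,P=cloud("wrist"); save(im,"w6")
z=P[...,2]; x=P[...,0];y=P[...,1]
rect("plate",P,(z>.003)&(z<.02)&(abs(x-.557)<.07)&(abs(y-.1)<.18),(.557,.065))
print(np.nanpercentile(y[(z>.05)&(z<.08)&(abs(x-.565)<.012)&(abs(y+.027)<.06)],[1,99]),np.nanmedian(z[(abs(x-.565)<.012)&(y>-.005)&(y<.012)]))
E
```

```text
TCP [564.4 -26.   57.5] yaw 3.32 gap 0.45 F [ 0.8 -0.5 -2.6] t 17.3
plate 43555 c [561.   34.4] mean [559.6  53.1   6.6] size [ 90.6 159.3] dir 93.1
[-0.05534716  0.01889506] 0.07051094157419474
```

View pics/w6.png

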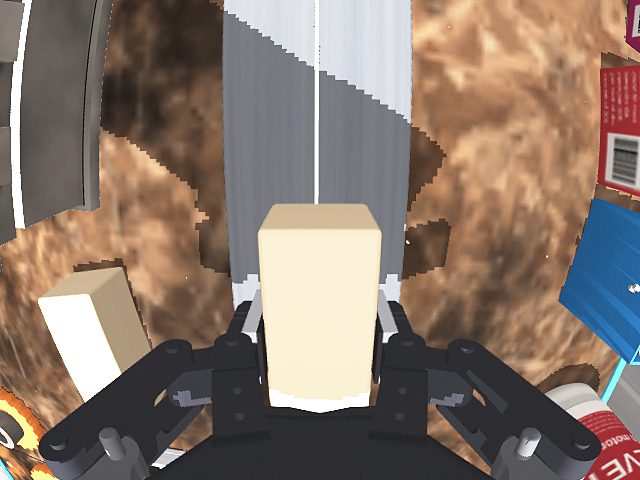

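The brick is held centrally over the scribed line, with its front top edge at about row 230 and no slip. I'll lower it, release, and fetch the bottom brick of that stack.

Emit:
carry_out(steps=[[0,-0.001,-0.01,0,0.3],[0,-0.001,-0.02,0,0.3],[0,-0.001,-0.023,0,0.3],[0,-0.001,-0.023,0,0.3],[0,-0.001,-0.023,0,0.3]])

```text
t: 17.8
eef_pos: [0.5636, -0.0271, 0.0337]
tool_rot: [0.686, 0.727, 0.0, -0.0]
force: [-2.2, 1.4, 10.7]
finger_gap: 0.456
finger_force: 92.9
```

Emit:
carry_out(steps=[[0,0,-0.001,0,0.3],[0,0,-0.001,0,0.3],[0,0,-0.001,0,0.75],[0,0,-0.001,0,0.75],[0,0,-0.001,0,0.75]])

```text
t: 18.22
eef_pos: [0.5636, -0.027, 0.0317]
tool_rot: [0.686, 0.727, -0.0, -0.0]
force: [0.4, 0.5, -0.3]
finger_gap: 0.754
finger_force: 0.0
```

Emit:
carry_out(steps=[[0,0,0.03,0,0.75],[0,0,0.06,0,0.75],[0,0,0.09,0,0.75],[0,0,0.11,0,0.75],[0,0,0.11,0,0.75]])

```text
t: 18.63
eef_pos: [0.5664, -0.0274, 0.1459]
tool_rot: [0.686, 0.727, 0.002, 0.003]
force: [-0.5, 0.2, 0.7]
finger_gap: 0.751
finger_force: 0.0
```

Emit:
carry_out(steps=[[-0.03,-0.013,0,1,0.75],[-0.06,-0.026,0,2,0.75],[-0.09,-0.039,0,3,0.75],[-0.12,-0.053,0,3,0.75],[-0.12,-0.053,0,3,0.75]])

```text
t: 19.05
eef_pos: [0.4358, -0.0822, 0.1413]
tool_rot: [0.669, 0.743, -0.003, -0.004]
force: [-0.5, 0.4, 0.1]
finger_gap: 0.75
finger_force: 0.0
```

Emit:
carry_out(steps=[[0,0,0,0,0.75],[0,0,0,0,0.75],[0,0,0,0,0.75],[0,0,0,0,0.75],[0,0,0,0,0.75]])

```text
t: 19.47
eef_pos: [0.4446, -0.0795, 0.142]
tool_rot: [0.667, 0.745, 0.0, 0.0]
force: [-0.1, 0.4, -0.8]
finger_gap: 0.751
finger_force: 0.0
```

```bash
python3 - <<'E'
from h import *
tool(); im,P=cloud("wrist"); save(im,"w7")
z=P[...,2]; x=P[...,0];y=P[...,1]
rect("M",P,(z>.033)&(z<.05)&(abs(x-.4445)<.05)&(abs(y+.08)<.07),(.4445,-.082))
rect("p1",P,(z>.035)&(z<.055)&(abs(x-.564)<.05)&(abs(y+.027)<.07),(.564,-.027))
im,P=cloud("top"); z=P[...,2]; x=P[...,0];y=P[...,1]
rect("p1 top",P,(z>.035)&(z<.055)&(abs(x-.564)<.05)&(abs(y+.027)<.07),(.564,-.027))
E
```

```text
TCP [444.6 -79.5 142. ] yaw 6.4 gap 0.751 F [-0.1  0.4 -0.8] t 19.5
M 8227 c [440.9 -77.4] mean [440.6 -74.2  40.5] size [40.5 90.1] dir 101.0
p1 7503 c [564.7 -27.6] mean [561.5 -26.5  45.8] size [41.3 90.5] dir 93.5
p1 top 517 c [565.7 -29.2] mean [565.5 -30.5  45.6] size [39.8 89.3] dir 91.9
```

Emit:
carry_out(steps=[[-0.004,0.002,-0.03,4.6,0.75],[-0.004,0.002,-0.06,4.6,0.75],[-0.004,0.002,-0.085,4.6,0.75],[-0.004,0.002,-0.105,4.6,0.75],[-0.004,0.002,-0.114,4.6,0.75]])

```text
t: 19.98
eef_pos: [0.4376, -0.0761, 0.0368]
tool_rot: [0.637, 0.771, 0.0, -0.005]
force: [-0.0, 0.6, -0.7]
finger_gap: 0.75
finger_force: 0.0
```

Emit:
carry_out(steps=[[0,0,0,0,0.75],[0,0,0,0,0.75],[0,0,0,0,0.3],[0,0,0,0,0.3],[0,0,0,0,0.3]])

```text
t: 20.4
eef_pos: [0.4387, -0.0763, 0.0392]
tool_rot: [0.637, 0.771, 0.001, -0.003]
force: [-0.3, 0.3, 6.1]
finger_gap: 0.45
finger_force: 91.0
```

Emit:
carry_out(steps=[[0,0,0,0,0.3],[0,0,0.02,0,0.3],[0,0,0.05,0,0.3],[0,0,0.08,0,0.3],[0,0,0.1,0,0.3]])

```text
t: 20.82
eef_pos: [0.4382, -0.0767, 0.1406]
tool_rot: [0.637, 0.771, 0.001, -0.003]
force: [1.1, 0.1, -2.7]
finger_gap: 0.449
finger_force: 91.3
```

Emit:
carry_out(steps=[[0.024,0.028,0,-2,0.3],[0.048,0.056,0,-4,0.3],[0.072,0.084,0,-6,0.3],[0.096,0.114,0,-7.9,0.3],[0.118,0.144,0,-7.9,0.3]])

```text
t: 21.23
eef_pos: [0.5569, 0.0692, 0.1387]
tool_rot: [0.689, 0.725, 0.001, -0.004]
force: [0.7, -0.7, -3.1]
finger_gap: 0.45
finger_force: 91.4
```

Emit:
carry_out(steps=[[0,0,0,0,0.3],[0,0,0,0,0.3],[0,0,-0.03,0,0.3],[0,0,-0.05,0,0.3],[0,0,-0.07,0,0.3]])

```text
t: 21.65
eef_pos: [0.5549, 0.0665, 0.0676]
tool_rot: [0.689, 0.725, 0.0, -0.004]
force: [-0.1, -0.5, -1.8]
finger_gap: 0.445
finger_force: 91.4
```

Emit:
carry_out(steps=[[0,0,0,0,0.3],[0,0,0,0,0.3],[0,0,0,0,0.3],[0,0,0,0,0.3],[0,0,0,0,0.3]])

```text
t: 22.07
eef_pos: [0.5568, 0.0675, 0.0694]
tool_rot: [0.689, 0.725, 0.001, -0.003]
force: [-0.5, 0.9, -2.1]
finger_gap: 0.445
finger_force: 91.3
```

```bash
cat >> h.py <<'E'
def held():
    s=tool(); im,P=cloud("wrist"); t=np.array(s["eef_pos"])
    T=(P-t)@R.from_quat(s["tool_rot"]).as_matrix()   # tool x,y,z (down)
    # top face of held brick: below body, in front
    m=(abs(T[...,1])<.017)&(abs(T[...,0])<.07)&(T[...,2]>-.03)&(T[...,2]<.0)
    p=T[m]; print("held: n",m.sum(),"top z rel",np.round(np.percentile(p[:,2],[5,50,95])*1000,1),"x ext",np.round(np.percentile(p[:,0],[0.5,99.5])*1000,1))
    return im,P
E
python3 - <<'E'
from h import *
im,P=held(); save(im,"w8")
E
```

```text
TCP [556.8  67.5  69.4] yaw 2.96 gap 0.445 F [-0.5  0.9 -2.1] t 22.1
held: n 16290 top z rel [-2.3 -1.3 -0.4] x ext [-40.7  43.1]
```

Emit:
carry_out(steps=[[0.0025,0.001,0,0,0.3],[0.0025,0.001,-0.01,0,0.3],[0.0025,0.001,-0.02,0,0.3],[0.0025,0.001,-0.023,0,0.3],[0.0025,0.001,-0.023,0,0.3]])

```text
t: 22.53
eef_pos: [0.5585, 0.0691, 0.0453]
tool_rot: [0.688, 0.725, 0.001, -0.005]
force: [-2.9, 0.7, 10.5]
finger_gap: 0.446
finger_force: 92.8
```

Emit:
carry_out(steps=[[0,0,0,0,0.3],[0,0,-0.001,0,0.3],[0,0,-0.001,0,0.3],[0,0,-0.001,0,0.3],[0,0,-0.001,0,0.3]])

```text
t: 22.95
eef_pos: [0.5585, 0.0691, 0.0452]
tool_rot: [0.688, 0.725, 0.001, -0.005]
force: [-4.6, 0.4, 18.0]
finger_gap: 0.446
finger_force: 93.8
```

Emit:
carry_out(steps=[[0,0,0,0,0.75],[0,0,0,0,0.75],[0,0,0,0,0.75],[0,0,0.03,0,0.75],[0,0,0.06,0,0.75]])

```text
t: 23.37
eef_pos: [0.557, 0.0685, 0.1027]
tool_rot: [0.689, 0.725, -0.001, -0.005]
force: [0.6, -0.4, -0.3]
finger_gap: 0.751
finger_force: 0.0
```

Emit:
carry_out(steps=[[0,0,0.03,0,0.75],[0,0.01,0.06,5,0.75],[-0.001,0.03,0.08,10,0.75],[-0.002,0.055,0.09,15,0.75],[-0.003,0.08,0.09,20,0.75]])

```text
t: 23.78
eef_pos: [0.5572, 0.1492, 0.1964]
tool_rot: [0.551, 0.835, 0.002, -0.002]
force: [0.8, 0.0, -0.9]
finger_gap: 0.754
finger_force: 0.0
```

Emit:
carry_out(steps=[[-0.001,0.024,0,5.5,0.75],[-0.002,0.048,0,11,0.75],[-0.003,0.072,0,16.5,0.75],[-0.004,0.096,0,22,0.75],[-0.005,0.12,0,27.5,0.75]])

```text
t: 24.2
eef_pos: [0.5502, 0.2699, 0.1933]
tool_rot: [0.336, 0.942, -0.001, -0.004]
force: [-2.0, -0.0, -0.4]
finger_gap: 0.749
finger_force: 0.0
```

Emit:
carry_out(steps=[[-0.001,0.023,0,6,0.75],[-0.002,0.046,0,12,0.75],[-0.003,0.069,0,18,0.75],[-0.004,0.092,0,24,0.75],[-0.004,0.114,0,30.2,0.75]])

```text
t: 24.62
eef_pos: [0.546, 0.384, 0.1931]
tool_rot: [0.078, 0.997, -0.002, -0.004]
force: [0.2, 0.4, -0.9]
finger_gap: 0.75
finger_force: 0.0
```

Emit:
carry_out(steps=[[0,0,0,0,0.75],[0,0,0,0,0.75],[0,0,0,0,0.75],[0,0,0,0,0.75],[0,0,0,0,0.75]])

```text
t: 25.03
eef_pos: [0.547, 0.3812, 0.194]
tool_rot: [0.083, 0.997, -0.002, -0.003]
force: [0.8, -0.6, 0.4]
finger_gap: 0.751
finger_force: 0.0
```

```bash
python3 - <<'E'
from h import *
tool(); im,P=cloud("wrist"); save(im,"w9")
z=P[...,2]; x=P[...,0];y=P[...,1]
rect("L",P,(z>.07)&(z<.09)&(abs(x-.547)<.08)&(abs(y-.3835)<.08),(.547,.3835))
im,P=cloud("top"); z=P[...,2]; x=P[...,0];y=P[...,1]
for n,c in(("p1",(.5644,-.0268)),("p2",(.5593,.0671))):
    rect(n,P,(z>.035)&(z<.055)&(abs(x-c[0])<.05)&(abs(y-c[1])<.046),c)
for sd in((.422,-.325),(.422,-.235)): rect("hub",P,(z>.026)&(z<.05)&(abs(x-.42)<.06)&(abs(y+.28)<.1),sd,0)
E
```

```text
TCP [547.  381.2 194. ] yaw 80.53 gap 0.751 F [ 0.8 -0.6  0.4] t 25.0
L 7511 c [546.2 386. ] mean [543.3 386.5  80.4] size [40.1 89.7] dir 169.0
p1 505 c [565.4 -27.9] mean [565.2 -28.8  45.6] size [40.8 86.7] dir 93.1
p2 505 c [560.2  65.6] mean [560.4  66.5  45.6] size [40.3 90.1] dir 93.0
hub 118 c [ 423.6 -326.7] mean [ 423.8 -326.3   33.4] size [29.  31.4] dir 91.3
hub 118 c [ 424.2 -237.2] mean [ 424.5 -237.3   33.3] size [28.9 31.8] dir 91.3
```

View pics/w9.png

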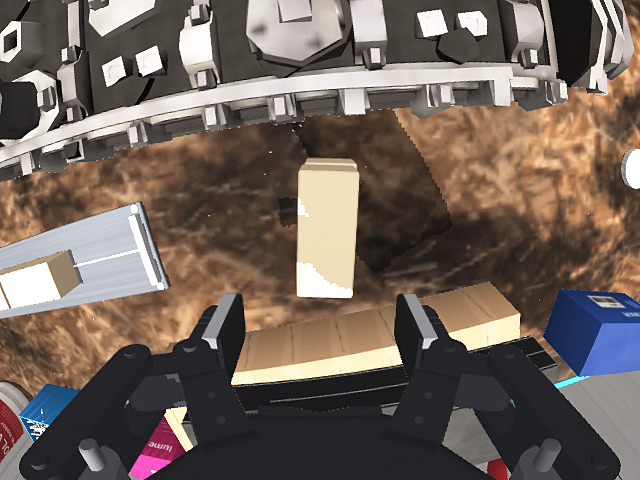

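The wrist view shows the left stack at (328,230), its top brick slightly turned, with the fingers either side clear of everything. I'll grasp the top brick.

Emit:
carry_out(steps=[[-0.001,0.005,-0.01,-1.5,0.75],[-0.001,0.005,-0.04,-1.5,0.75],[-0.001,0.005,-0.07,-1.5,0.75],[-0.001,0.005,-0.09,-1.5,0.75],[-0.001,0.005,-0.1,-1.5,0.75]])

```text
t: 25.55
eef_pos: [0.5434, 0.387, 0.0902]
tool_rot: [0.095, 0.995, -0.004, -0.006]
force: [-0.3, 0.3, -0.0]
finger_gap: 0.749
finger_force: 0.0
```

Emit:
carry_out(steps=[[0,0,-0.015,0,0.75],[0,0,-0.027,0,0.75],[0,0,-0.027,0,0.75],[0,0,-0.027,0,0.75],[0,0,-0.027,0,0.3]])

```text
t: 25.97
eef_pos: [0.5463, 0.3881, 0.068]
tool_rot: [0.094, 0.996, -0.001, -0.003]
force: [0.9, 0.3, 0.4]
finger_gap: 0.625
finger_force: 0.0
```

Emit:
carry_out(steps=[[0,0,0,0,0.3],[0,0,0,0,0.3],[0,0,0,0,0.3],[0,0,0.02,0,0.3],[0,0,0.05,0,0.3]])

```text
t: 26.38
eef_pos: [0.5429, 0.3865, 0.1143]
tool_rot: [0.094, 0.996, -0.004, -0.006]
force: [0.5, 0.9, -2.9]
finger_gap: 0.451
finger_force: 91.0
```

Emit:
carry_out(steps=[[0,-0.01,0.03,-5,0.3],[0,-0.02,0.05,-10,0.3],[0,-0.03,0.05,-15,0.3],[0,-0.04,0.05,-20,0.3],[0,-0.055,0.05,-25,0.3]])

```text
t: 26.8
eef_pos: [0.545, 0.3339, 0.1674]
tool_rot: [0.309, 0.951, -0.0, -0.004]
force: [-0.6, 0.1, -2.6]
finger_gap: 0.448
finger_force: 91.1
```

Emit:
carry_out(steps=[[0.001,-0.016,0,-5,0.3],[0.002,-0.032,0,-10,0.3],[0.003,-0.048,0,-15,0.3],[0.004,-0.064,0,-20,0.3],[0.005,-0.08,0,-25,0.3]])

```text
t: 27.22
eef_pos: [0.5501, 0.2522, 0.1668]
tool_rot: [0.508, 0.861, -0.0, -0.004]
force: [-0.5, 0.6, -1.9]
finger_gap: 0.453
finger_force: 91.1
```

Emit:
carry_out(steps=[[0.001,-0.018,0,-5,0.3],[0.002,-0.036,0,-10,0.3],[0.003,-0.054,0,-15,0.3],[0.003,-0.072,0,-20,0.3],[0.003,-0.09,0,-25.9,0.3]])

```text
t: 27.63
eef_pos: [0.5532, 0.1623, 0.1669]
tool_rot: [0.688, 0.726, 0.001, -0.004]
force: [-0.6, 0.5, -3.4]
finger_gap: 0.455
finger_force: 91.1
```

Emit:
carry_out(steps=[[0,0,0,0,0.3],[0,0,-0.03,0,0.3],[0,0,-0.05,0,0.3],[0,0,-0.07,0,0.3],[0,0,-0.08,0,0.3]])

```text
t: 28.05
eef_pos: [0.5519, 0.1636, 0.0847]
tool_rot: [0.686, 0.728, -0.001, -0.005]
force: [-0.9, 0.1, -3.4]
finger_gap: 0.452
finger_force: 91.1
```

Emit:
carry_out(steps=[[0,0,0,0,0.3],[0,0,0,0,0.3],[0,0,0,0,0.3],[0,0,0,0,0.3],[0,0,0,0,0.3]])

```text
t: 28.47
eef_pos: [0.5543, 0.163, 0.0881]
tool_rot: [0.686, 0.727, 0.002, -0.004]
force: [0.7, -0.3, -2.4]
finger_gap: 0.45
finger_force: 91.1
```

```bash
python3 - <<'E'
from h import *
im,P=held(); save(im,"w10")
E
```

```text
TCP [554.3 163.   88.1] yaw 3.3 gap 0.45 F [ 0.7 -0.3 -2.4] t 28.5
held: n 18829 top z rel [-12.9 -12.  -10.5] x ext [-30.5  46.1]
```

Emit:
carry_out(steps=[[0,-0.003,-0.02,0,0.3],[0,-0.003,-0.035,0,0.3],[0,-0.003,-0.045,0,0.3],[0,-0.003,-0.045,0,0.3],[0,-0.003,-0.045,0,0.3]])

```text
t: 28.93
eef_pos: [0.5535, 0.1597, 0.042]
tool_rot: [0.687, 0.727, 0.0, -0.004]
force: [-0.3, -0.5, -2.9]
finger_gap: 0.455
finger_force: 91.2
```

Emit:
carry_out(steps=[[0,0,0,0,0.3],[0,0,-0.005,0,0.3],[0,0,-0.009,0,0.3],[0,0,-0.009,0,0.3],[0,0,-0.009,0,0.3]])

```text
t: 29.35
eef_pos: [0.5544, 0.16, 0.0345]
tool_rot: [0.687, 0.727, 0.002, -0.004]
force: [-1.9, 0.9, 8.1]
finger_gap: 0.456
finger_force: 92.6
```

Emit:
carry_out(steps=[[0,0,0,0,0.3],[0,0,0,0,0.3],[0,0,0,0,0.3],[0,0,0,0,0.3],[0,0,0,0,0.3]])

```text
t: 29.77
eef_pos: [0.5544, 0.16, 0.0345]
tool_rot: [0.687, 0.727, 0.002, -0.004]
force: [-1.9, -0.4, 9.2]
finger_gap: 0.453
finger_force: 92.6
```

Touched down. I'll release and go back over the left stack's lower brick.

Emit:
carry_out(steps=[[0,0,0,0,0.75],[0,0,0,0,0.75],[0,0,0,0,0.75],[0,0,0.03,0,0.75],[0,0,0.06,0,0.75]])

```text
t: 30.18
eef_pos: [0.5522, 0.1593, 0.0921]
tool_rot: [0.687, 0.727, -0.001, -0.005]
force: [0.7, -0.3, 0.9]
finger_gap: 0.749
finger_force: 0.0
```

Emit:
carry_out(steps=[[0,0,0.03,5,0.75],[0,0.01,0.05,10,0.75],[0,0.02,0.07,15,0.75],[0,0.035,0.08,20,0.75],[0,0.05,0.08,25,0.75]])

```text
t: 30.6
eef_pos: [0.5553, 0.2102, 0.1758]
tool_rot: [0.512, 0.859, 0.002, -0.002]
force: [-0.4, -0.1, -0.4]
finger_gap: 0.748
finger_force: 0.0
```

Emit:
carry_out(steps=[[-0.001,0.018,0,5,0.75],[-0.002,0.036,0,10,0.75],[-0.003,0.054,0,15,0.75],[-0.004,0.072,0,20,0.75],[-0.004,0.09,0,25,0.75]])

```text
t: 31.02
eef_pos: [0.5492, 0.3006, 0.1729]
tool_rot: [0.313, 0.95, -0.001, -0.004]
force: [0.7, -0.3, 0.2]
finger_gap: 0.746
finger_force: 0.0
```

Emit:
carry_out(steps=[[-0.001,0.018,0,5,0.75],[-0.002,0.036,0,10,0.75],[-0.003,0.054,0,15,0.75],[-0.004,0.07,0,20,0.75],[-0.004,0.086,0,26,0.75]])

```text
t: 31.43
eef_pos: [0.5451, 0.3867, 0.1727]
tool_rot: [0.091, 0.996, -0.002, -0.004]
force: [-0.7, -0.4, 0.1]
finger_gap: 0.753
finger_force: 0.0
```

Emit:
carry_out(steps=[[0,0,0,0,0.75],[0,0,0,0,0.75],[0,0,0,0,0.75],[0,0,0,0,0.75],[0,0,0,0,0.75]])

```text
t: 31.85
eef_pos: [0.546, 0.3842, 0.1731]
tool_rot: [0.095, 0.995, -0.002, -0.003]
force: [-0.4, 0.1, -0.5]
finger_gap: 0.753
finger_force: 0.0
```

```bash
python3 - <<'E'
from h import *
tool(); im,P=cloud("wrist"); save(im,"w11")
z=P[...,2]; x=P[...,0];y=P[...,1]
rect("L",P,(z>.033)&(z<.05)&(abs(x-.547)<.08)&(abs(y-.3835)<.08),(.547,.3835))
rect("p3",P,(z>.035)&(z<.055)&(abs(x-.554)<.05)&(abs(y-.161)<.046),(.5542,.161))
im,P=cloud("top"); z=P[...,2]; x=P[...,0];y=P[...,1]
for n,c in(("p1",(.5644,-.0268)),("p2",(.5593,.0671)),("p3",(.5542,.1610))):
    rect(n,P,(z>.035)&(z<.055)&(abs(x-c[0])<.05)&(abs(y-c[1])<.046),c)
for sd in((.422,-.325),(.422,-.235)): rect("hub",P,(z>.026)&(z<.05)&(abs(x-.42)<.06)&(abs(y+.28)<.1),sd,0)
E
```

```text
TCP [546.  384.2 173.1] yaw 79.11 gap 0.753 F [-0.4  0.1 -0.5] t 31.9
L 6596 c [545.3 388.7] mean [542.8 389.1  40.5] size [40.3 89.5] dir 169.4
p3 3321 c [555.5 161.8] mean [553.5 168.1  46. ] size [40.8 91.3] dir 93.6
p1 507 c [565.6 -29. ] mean [565.2 -29.2  45.5] size [40.5 85.6] dir 93.4
p2 501 c [560.2  65.6] mean [560.3  65.8  45.6] size [39.9 90.4] dir 93.1
p3 511 c [555.9 158.8] mean [555.7 158.6  45.6] size [40.1 88.8] dir 93.3
hub 117 c [ 423.6 -326.3] mean [ 424.  -326.1   33.3] size [28.9 30.8] dir 91.2
hub 115 c [ 424.8 -237.3] mean [ 424.3 -237.3   33.1] size [31.6 31.5] dir 14.5
```

Emit:
carry_out(steps=[[-0.001,0.0045,-0.03,0,0.75],[-0.001,0.0045,-0.06,0,0.75],[-0.001,0.0045,-0.09,0,0.75],[-0.001,0.0045,-0.11,0,0.75],[-0.001,0.0045,-0.12,0,0.75]])

```text
t: 32.37
eef_pos: [0.5429, 0.3889, 0.0499]
tool_rot: [0.094, 0.996, -0.004, -0.005]
force: [-0.3, 0.3, -0.2]
finger_gap: 0.748
finger_force: 0.0
```

Emit:
carry_out(steps=[[0,0,-0.015,0,0.75],[0,0,-0.025,0,0.75],[0,0,-0.025,0,0.75],[0,0,-0.025,0,0.75],[0,0,-0.025,0,0.3]])

```text
t: 32.78
eef_pos: [0.5454, 0.3907, 0.0291]
tool_rot: [0.093, 0.996, -0.001, -0.003]
force: [-0.0, 0.6, -0.5]
finger_gap: 0.626
finger_force: 0.0
```

Emit:
carry_out(steps=[[0,0,0,0,0.3],[0,0,0,0,0.3],[0,0,0,0,0.3],[0,0,0.03,0,0.3],[0,0,0.06,0,0.3]])

```text
t: 33.2
eef_pos: [0.5427, 0.3893, 0.0867]
tool_rot: [0.093, 0.996, -0.004, -0.006]
force: [0.7, 0.8, -1.5]
finger_gap: 0.454
finger_force: 91.0
```

Emit:
carry_out(steps=[[0,-0.01,0.03,-5,0.3],[0,-0.025,0.055,-10,0.3],[0,-0.045,0.075,-15,0.3],[0.001,-0.065,0.075,-20,0.3],[0.002,-0.085,0.075,-25,0.3]])

```text
t: 33.62
eef_pos: [0.5471, 0.3051, 0.1649]
tool_rot: [0.308, 0.951, 0.0, -0.003]
force: [-0.8, -0.3, -3.1]
finger_gap: 0.456
finger_force: 91.2
```

Emit:
carry_out(steps=[[0.001,-0.019,0,-5,0.3],[0.002,-0.038,0,-10,0.3],[0.003,-0.057,0,-15,0.3],[0.004,-0.076,0,-20,0.3],[0.005,-0.095,0,-25,0.3]])

```text
t: 34.03
eef_pos: [0.5512, 0.2096, 0.163]
tool_rot: [0.507, 0.862, -0.0, -0.004]
force: [0.5, -0.7, -2.0]
finger_gap: 0.453
finger_force: 91.1
```

Emit:
carry_out(steps=[[0.001,-0.019,0,-5,0.3],[0.002,-0.038,0,-10,0.3],[0.003,-0.057,0,-15,0.3],[0.004,-0.076,0,-20,0.3],[0.005,-0.095,0,-26.3,0.3]])

```text
t: 34.45
eef_pos: [0.5563, 0.1147, 0.1631]
tool_rot: [0.69, 0.724, 0.001, -0.004]
force: [-1.0, -0.2, -2.9]
finger_gap: 0.454
finger_force: 91.1
```

Emit:
carry_out(steps=[[0,0,0,0,0.3],[0,0,0,0,0.3],[0,0,0,0,0.3],[0,0,0,0,0.3],[0,0,0,0,0.3]])

```text
t: 34.87
eef_pos: [0.5564, 0.1167, 0.1629]
tool_rot: [0.688, 0.726, 0.001, -0.004]
force: [0.5, 1.0, -3.1]
finger_gap: 0.452
finger_force: 91.1
```

```bash
python3 - <<'E'
from h import *
im,P=held(); save(im,"w12")
E
```

```text
TCP [556.4 116.7 162.9] yaw 3.13 gap 0.452 F [ 0.5  1.  -3.1] t 34.9
held: n 18670 top z rel [-11.8 -10.9  -9.5] x ext [-31.5  46.1]
```

Emit:
carry_out(steps=[[0,-0.0035,-0.02,0,0.3],[0,-0.0035,-0.045,0,0.3],[0,-0.0035,-0.065,0,0.3],[0,-0.0035,-0.075,0,0.3],[0,-0.0035,-0.075,0,0.3]])

```text
t: 35.33
eef_pos: [0.5551, 0.1122, 0.086]
tool_rot: [0.688, 0.726, -0.001, -0.005]
force: [0.6, -0.8, -1.8]
finger_gap: 0.453
finger_force: 91.2
```

Emit:
carry_out(steps=[[0,0,0,0,0.3],[0,0,0,0,0.3],[0,0,-0.005,0,0.3],[0,0,-0.011,0,0.3],[0,0,-0.011,0,0.3]])

```text
t: 35.75
eef_pos: [0.5562, 0.112, 0.0765]
tool_rot: [0.688, 0.725, 0.001, -0.004]
force: [0.2, 0.4, -1.4]
finger_gap: 0.455
finger_force: 91.2
```

Emit:
carry_out(steps=[[0,0,0,0,0.3],[0,0,0,0,0.3],[0,0,-0.001,0,0.3],[0,0,-0.001,0,0.3],[0,0,-0.001,0,0.3]])

```text
t: 36.17
eef_pos: [0.5566, 0.1118, 0.0761]
tool_rot: [0.688, 0.725, 0.001, -0.004]
force: [0.6, -0.1, -2.2]
finger_gap: 0.456
finger_force: 91.2
```

Emit:
carry_out(steps=[[0,0,-0.0015,0,0.3],[0,0,-0.0015,0,0.3],[0,0,-0.0015,0,0.3],[0,0,-0.0015,0,0.75],[0,0,-0.0015,0,0.75]])

```text
t: 36.58
eef_pos: [0.557, 0.1118, 0.0748]
tool_rot: [0.689, 0.725, 0.001, -0.004]
force: [-0.0, -0.5, -0.1]
finger_gap: 0.724
finger_force: 0.0
```

Emit:
carry_out(steps=[[0,0,0,0,0.75],[0,0,0.03,0,0.75],[0,0,0.06,0,0.75],[0,0,0.09,0,0.75],[0,0,0.12,0,0.75]])

```text
t: 37.0
eef_pos: [0.5563, 0.1115, 0.1956]
tool_rot: [0.689, 0.725, 0.0, -0.004]
force: [0.6, 1.0, -0.2]
finger_gap: 0.748
finger_force: 0.0
```

Emit:
carry_out(steps=[[-0.01,-0.03,0,0,0.75],[-0.02,-0.06,0,0,0.75],[-0.03,-0.09,0,0,0.75],[-0.04,-0.12,0,0,0.75],[-0.05,-0.15,0,0,0.75]])

```text
t: 37.42
eef_pos: [0.506, -0.0394, 0.1946]
tool_rot: [0.688, 0.725, 0.001, -0.004]
force: [0.5, -0.1, -0.1]
finger_gap: 0.749
finger_force: 0.0
```

Emit:
carry_out(steps=[[-0.01,-0.03,0,0,0.75],[-0.02,-0.06,0,0,0.75],[-0.03,-0.09,0,0,0.75],[-0.04,-0.12,0,0,0.75],[-0.05,-0.15,0,0,0.75]])

```text
t: 37.83
eef_pos: [0.456, -0.1897, 0.1946]
tool_rot: [0.688, 0.725, 0.001, -0.004]
force: [0.5, -0.2, 0.1]
finger_gap: 0.749
finger_force: 0.0
```

Emit:
carry_out(steps=[[-0.01,-0.03,0,1,0.75],[-0.02,-0.06,0,3,0.75],[-0.027,-0.09,0,5,0.75],[-0.019,-0.117,0,7,0.75],[-0.011,-0.144,0,8.8,0.75]])

```text
t: 38.25
eef_pos: [0.4446, -0.334, 0.1947]
tool_rot: [0.631, 0.776, 0.0, -0.004]
force: [-0.0, 0.7, -0.1]
finger_gap: 0.75
finger_force: 0.0
```

Emit:
carry_out(steps=[[0.008,-0.026,0,0,0.75],[0.016,-0.053,-0.02,0,0.75],[0.024,-0.08,-0.04,0,0.75],[0.032,-0.107,-0.04,0,0.75],[0.039,-0.132,-0.04,0,0.75]])

```text
t: 38.67
eef_pos: [0.4842, -0.4651, 0.1526]
tool_rot: [0.631, 0.776, 0.0, -0.005]
force: [0.6, -0.6, 1.2]
finger_gap: 0.746
finger_force: 0.0
```

Emit:
carry_out(steps=[[0,0,0,0,0.75],[0,0,0,0,0.75],[0,0,0,0,0.75],[0,0,0,0,0.75],[0,0,0,0,0.75]])

```text
t: 39.08
eef_pos: [0.4849, -0.4628, 0.1547]
tool_rot: [0.63, 0.776, 0.001, -0.004]
force: [0.0, -0.8, 0.3]
finger_gap: 0.748
finger_force: 0.0
```

```bash
python3 - <<'E'
from h import *
tool(); im,P=cloud("wrist"); save(im,"w13")
z=P[...,2]; x=P[...,0];y=P[...,1]
rect("S",P,(z>.033)&(z<.05)&(abs(x-.485)<.08)&(abs(y+.465)<.08),(.485,-.465))
im,P=cloud("top"); save(im,"t13"); z=P[...,2]; x=P[...,0];y=P[...,1]
for n,c in(("p1",(.5644,-.0268)),("p2",(.5593,.0671)),("p3",(.5542,.1610))):
    rect(n,P,(z>.035)&(z<.055)&(abs(x-c[0])<.05)&(abs(y-c[1])<.046),c)
rect("p5",P,(z>.075)&(z<.095)&(abs(x-.557)<.05)&(abs(y-.114)<.07),(.557,.114))
for sd in((.422,-.325),(.422,-.235)): rect("hub",P,(z>.026)&(z<.05)&(abs(x-.42)<.06)&(abs(y+.28)<.1),sd,0)
E
```

```text
TCP [ 484.9 -462.8  154.7] yaw 11.84 gap 0.748 F [ 0.  -0.8  0.3] t 39.1
S 7329 c [ 485.6 -465.7] mean [ 485.1 -462.7   40.5] size [40.2 89.4] dir 102.0
p1 513 c [565.4 -28.3] mean [565.2 -29.1  45.6] size [40.2 87. ] dir 93.3
p2 259 c [561.9  44.4] mean [561.1  43.9  45.5] size [40.4 42.4] dir 91.0
p3 241 c [554.3 182.2] mean [554.6 182.3  45.4] size [40.2 40.7] dir 92.5
p5 555 c [558.3 111.1] mean [558.2 110.3  85.3] size [39.8 90.9] dir 93.5
hub 54 c [ 430.  -329.5] mean [ 430.  -329.4   33.3] size [22.9 20.1] dir 24.4
hub 80 c [ 429.2 -233.5] mean [ 428.6 -233.8   33. ] size [20.  31.9] dir 131.4
```

View pics/t13.png

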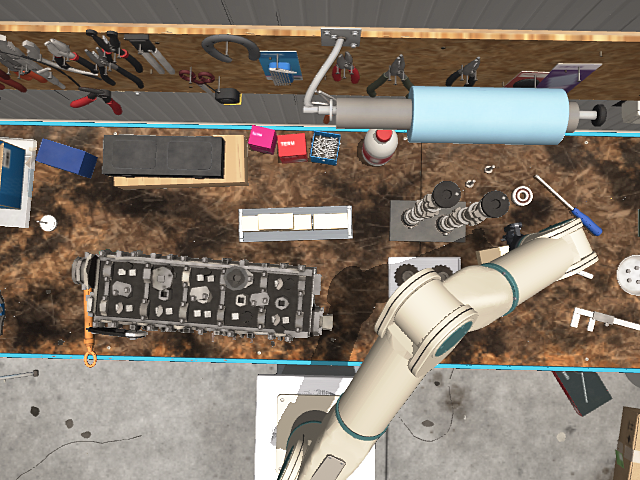

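The wall shows at (296,222): three bricks with one on top. The tray is partly hidden by the elbow. I'll grasp the last brick and carry it inside of the camshafts to place 4.

Emit:
carry_out(steps=[[0.001,-0.003,-0.03,0,0.75],[0.001,-0.003,-0.06,0,0.75],[0.001,-0.003,-0.09,0,0.75],[0.001,-0.003,-0.11,0,0.75],[0.001,-0.003,-0.115,0,0.75]])

```text
t: 39.6
eef_pos: [0.4842, -0.4645, 0.0358]
tool_rot: [0.631, 0.776, 0.001, -0.007]
force: [-0.1, 1.1, 0.4]
finger_gap: 0.749
finger_force: 0.0
```

Emit:
carry_out(steps=[[0,0,-0.012,0,0.75],[0,0,-0.012,0,0.75],[0,0,-0.012,0,0.75],[0,0,-0.012,0,0.3],[0,0,-0.012,0,0.3]])

```text
t: 40.02
eef_pos: [0.4861, -0.468, 0.0291]
tool_rot: [0.631, 0.776, 0.0, -0.003]
force: [-1.0, -1.7, -0.2]
finger_gap: 0.477
finger_force: 0.6
```

Emit:
carry_out(steps=[[0,0,0,0,0.3],[0,0,0,0,0.3],[0,0,0.03,0,0.3],[0,0,0.06,0,0.3],[0,0,0.09,0,0.3]])

```text
t: 40.43
eef_pos: [0.4851, -0.4666, 0.118]
tool_rot: [0.631, 0.776, 0.0, -0.005]
force: [1.3, -0.2, -1.9]
finger_gap: 0.453
finger_force: 91.0
```

Emit:
carry_out(steps=[[-0.005,0.015,0.03,0,0.3],[-0.015,0.045,0.05,0,0.3],[-0.025,0.075,0.06,0,0.3],[-0.035,0.105,0.06,0,0.3],[-0.045,0.135,0.06,0,0.3]])

```text
t: 40.85
eef_pos: [0.4403, -0.331, 0.1786]
tool_rot: [0.631, 0.776, 0.001, -0.003]
force: [1.4, 0.9, -2.5]
finger_gap: 0.452
finger_force: 91.0
```

Emit:
carry_out(steps=[[0.003,0.03,0,-2,0.3],[0.006,0.06,0,-4,0.3],[0.016,0.09,0,-6,0.3],[0.028,0.12,0,-8,0.3],[0.04,0.15,0,-8.9,0.3]])

```text
t: 41.27
eef_pos: [0.4806, -0.1806, 0.1778]
tool_rot: [0.69, 0.724, 0.001, -0.004]
force: [0.9, 0.1, -2.5]
finger_gap: 0.456
finger_force: 91.0
```

Emit:
carry_out(steps=[[0.012,0.03,0,0,0.3],[0.024,0.06,0,0,0.3],[0.036,0.09,0,0,0.3],[0.048,0.12,0,0,0.3],[0.06,0.15,0,0,0.3]])

```text
t: 41.68
eef_pos: [0.5408, -0.0304, 0.1777]
tool_rot: [0.689, 0.725, 0.001, -0.004]
force: [0.9, -0.6, -2.5]
finger_gap: 0.448
finger_force: 91.0
```

Emit:
carry_out(steps=[[0.01,0.025,0,0,0.3],[0.021,0.049,0,0,0.3],[0.021,0.049,0,0,0.3],[0.021,0.049,0,0,0.3],[0.021,0.049,0,0,0.3]])

```text
t: 42.1
eef_pos: [0.5611, 0.0162, 0.1776]
tool_rot: [0.689, 0.725, 0.0, -0.004]
force: [-0.7, -0.0, -1.5]
finger_gap: 0.456
finger_force: 91.0
```

```bash
python3 - <<'E'
from h import *
im,P=held(); save(im,"w14")
E
```

```text
TCP [561.1  16.2 177.6] yaw 2.87 gap 0.456 F [-0.7 -0.  -1.5] t 42.1
held: n 19167 top z rel [-12.2 -11.2  -9.8] x ext [-31.2  47.6]
```

Emit:
carry_out(steps=[[0.001,0.001,-0.02,0,0.3],[0.001,0.001,-0.045,0,0.3],[0.001,0.001,-0.07,0,0.3],[0.001,0.001,-0.085,0,0.3],[0.001,0.001,-0.092,0,0.3]])

```text
t: 42.57
eef_pos: [0.5609, 0.0163, 0.0837]
tool_rot: [0.69, 0.724, -0.001, -0.005]
force: [-0.7, 1.0, -1.9]
finger_gap: 0.453
finger_force: 91.2
```

Emit:
carry_out(steps=[[0,0,0,0,0.3],[0,0,0,0,0.3],[0,0,0,0,0.3],[0,0,-0.005,0,0.3],[0,0,-0.01,0,0.3]])

```text
t: 42.98
eef_pos: [0.5635, 0.0178, 0.0763]
tool_rot: [0.689, 0.725, 0.002, -0.003]
force: [-0.4, -1.1, -3.1]
finger_gap: 0.455
finger_force: 91.2
```

Emit:
carry_out(steps=[[0,0,0,0,0.3],[0,0,0,0,0.3],[0,0,0,0,0.3],[0,0,0,0,0.3],[0,0,0,0,0.3]])

```text
t: 43.4
eef_pos: [0.5625, 0.0178, 0.0755]
tool_rot: [0.689, 0.725, 0.001, -0.004]
force: [-0.2, -0.4, -1.5]
finger_gap: 0.454
finger_force: 91.3
```

Nearly in contact. I'll lower 1 mm, release, then retreat up and toward the base side so the overhead view is clear.

Emit:
carry_out(steps=[[0,0,-0.001,0,0.3],[0,0,-0.001,0,0.3],[0,0,-0.001,0,0.3],[0,0,-0.001,0,0.75],[0,0,-0.001,0,0.75]])

```text
t: 43.82
eef_pos: [0.5629, 0.0177, 0.0748]
tool_rot: [0.689, 0.725, 0.001, -0.004]
force: [-0.0, 0.2, 0.2]
finger_gap: 0.724
finger_force: 0.0
```

Emit:
carry_out(steps=[[0,0,0,0,0.75],[0,0,0.03,0,0.75],[0,0,0.06,0,0.75],[0,0,0.09,0,0.75],[0,0,0.12,0,0.75]])

```text
t: 44.23
eef_pos: [0.5623, 0.0176, 0.1957]
tool_rot: [0.689, 0.725, 0.0, -0.004]
force: [0.1, 0.8, -0.7]
finger_gap: 0.749
finger_force: 0.0
```

Emit:
carry_out(steps=[[-0.02,-0.02,0.02,0,0.75],[-0.04,-0.04,0.04,0,0.75],[-0.06,-0.06,0.05,0,0.75],[-0.08,-0.07,0.05,0,0.75],[-0.1,-0.08,0.05,0,0.75]])

```text
t: 44.65
eef_pos: [0.462, -0.0635, 0.2454]
tool_rot: [0.69, 0.724, 0.001, -0.003]
force: [0.4, -0.3, -0.7]
finger_gap: 0.751
finger_force: 0.0
```

Emit:
carry_out(steps=[[0,0,0,0,0.75],[0,0,0,0,0.75],[0,0,0,0,0.75],[0,0,0,0,0.75],[0,0,0,0,0.75]])

```text
t: 45.07
eef_pos: [0.4634, -0.0618, 0.2443]
tool_rot: [0.689, 0.725, 0.001, -0.004]
force: [-0.7, -0.7, 0.0]
finger_gap: 0.75
finger_force: 0.0
```

```bash
python3 - <<'E'
from h import *
tool()
im,P=cloud("top"); save(im,"t15"); z=P[...,2]; x=P[...,0];y=P[...,1]
for n,c in(("p4",(.5618,.0202)),("p5",(.5568,.1140))):
    rect(n,P,(z>.075)&(z<.095)&(abs(x-c[0])<.05)&(abs(y-c[1])<.0465),c)
rect("c1R",P,(z>.035)&(z<.055)&(abs(x-.565)<.04)&(y<.0)&(y>-.09),(.565,-.05))
rect("c1L",P,(z>.035)&(z<.055)&(abs(x-.555)<.04)&(y<.22)&(y>.14),(.555,.19))
for sd in((.422,-.325),(.422,-.235)): rect("hub",P,(z>.026)&(z<.05)&(abs(x-.42)<.06)&(abs(y+.28)<.1),sd,0)
im,P=cloud("scene"); save(im,"s15")
E
```

```text
TCP [463.4 -61.8 244.3] yaw 2.96 gap 0.75 F [-0.7 -0.7  0. ] t 45.1
p4 541 c [564.2  21. ] mean [564.1  18.9  85.8] size [39.5 89.9] dir 91.3
p5 550 c [558.5 111.8] mean [558.1 111.8  85.3] size [40.3 89.2] dir 93.8
c1R 185 c [567.6 -51.1] mean [570.8 -45.3  45.6] size [39.5 47.4] dir 96.0
c1L 240 c [553.9 182.2] mean [554.8 182.   45.8] size [39.5 40.8] dir 91.0
hub 108 c [ 423.7 -326.6] mean [ 423.8 -326.4   34. ] size [28.8 32.5] dir 91.2
hub 120 c [ 424.1 -236.8] mean [ 424.2 -237.2   33.3] size [28.9 33.3] dir 91.3
```

View pics/t15.png

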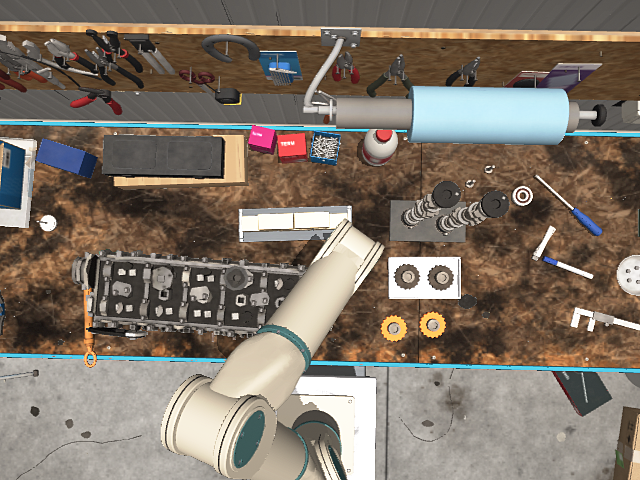

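View pics/s15.png

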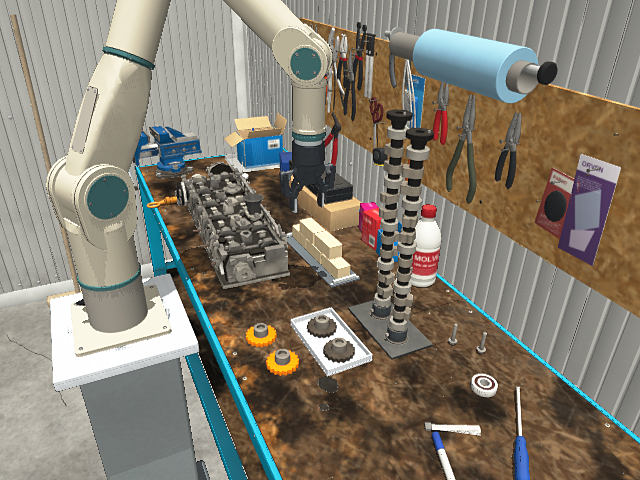

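The scene picture shows the finished wall, three bricks plus two, at (320,250) and both sprockets flat in the tray at (321,325) and (340,348). The arm is clear and no bricks are left over. In the top picture the cartons are unmoved at (263,138), (292,146) and (325,146).

```bash
python3 -c "
from bench import r
print(r.close_job())"
```

```text
the job is handed in; nothing more can be done
None
```

The job is handed in, with both sprockets flat in the tray hub up, all five bricks built into the 3 + 2 stepped wall and the cartons unmoved; the last pictures and measurements agreed with this, but no verdict came back.

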